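# Press a casting mould shut in the pedal press

## Task

Take the open two-part mould by its handle from the cork mat and set it flat on the press's platen, between the guide rails and centred under the ram. With the mould let go, push the press's pedal all the way down to its stop so that the ram drives the mould's upper half fully home, then let the pedal come back up. Finally put the closed mould back flat on the cork mat, let go of it, and leave the other things on the bench undisturbed.

Things in the scene. Friction and masses are not known exactly. Their poses are not given: they have to be found in the camera images.
- mould_handle (a point): Grasp centre of the loose mould's dark steel handle, a level bar 22 mm wide, 20 mm high, reaching 52 mm back from this point and 45 mm ahead of it to the box's foot. The point is half-way up the bar, 24 mm above the mould's underside (14 mm of air under the bar), 105 mm to -x of mould_box. Axes: x from the handle's end to the box, z up. Whole mould 197 mm long, about 0.4 kg.
- mould_box (a point): Centre of the aluminium mould box, 18 mm above the mould's underside; same axes as mould_handle. The box is 80 x 80 mm; lower half 20 mm high, upper half a 16 mm plate on four guide pins. Open, the plate stands 12 mm proud and the top is 48 mm above the underside; closed, 36 mm. The handle belongs to the lower half.
- lid (a joint): Slide of the mould's upper half on its friction-tight pins, m: 0 open, 0.012 fully closed. It takes about 8 N to move and stays where it is left.
- platen (a point): Point on the grey press's platen straight below the ram, 16 mm above the bench. Press axes: -x its open front, +x to its two pillars, z up. The mould goes in from the front, handle to -x, box centre over this point. Guide rails 6 mm high, 96 mm apart inside, run along x either side; a back stop 10 mm high has its face 46 mm to +x. The platen ends 70 mm to -x: the handle hangs out.
- ram_foot (a point): Centre of the underside of the round steel presser foot (48 mm diameter) on the ram, over the platen point: 72 mm above the platen with the pedal up, 36 mm with it fully down. The press's head above it is 50 mm wide, reaches 28 mm to -x of the ram axis and begins 126 mm above the platen. Two upright pillars 90 mm apart carry it, 100 mm to +x. Fixed, 254 mm high.
- pedal_pad (a point): Centre of the top of the pedal's rubber pad (75 mm along the press's x, 65 mm wide), at the press's -y side. It is about 97 mm to -x and 140 mm to -y of the platen point, 95 mm above the bench when up and about 48 mm when fully down, and moves almost straight down. The hinge line runs along the press's y, 60 mm to +x of the platen point, 62 mm above the bench.
- pedal (a joint): Pedal angle, rad: 0 up (rest), 0.30 at the bottom stop. A spring returns it; pressing at the pad takes about 4 N at first, up to 9 N at the stop, plus about 6 N while it is closing the mould. It moves the ram down 120 mm per rad.
- mat_top (a point): Centre of the top of the cork mat, 220 mm (its x) by 200 mm (its y), 4 mm thick, fixed on the bench.
- doming_block: Bystander: steel doming block, a 65 mm cube with round dimples; origin at the centre of its underside.
- tin: Bystander: amber jar with steel cap, 72 mm diameter, 80 mm high; origin at the centre of its underside.
- gift_box: Bystander: white jewellery box about 80 x 80 mm with its lid standing up, 65 mm high; origin at the centre of its underside.
- hammer: Bystander: hammer lying on the bench, 200 mm long, beyond the mat; origin near its middle, underside.
Mind the look-alikes: they are no part of the job. Of the things that look like the part that bears mould_handle, the smallest one is meant.

How it is judged:
By the outcome, as a careful person would: the job done as asked, in the order asked, and still so for the second after the job is handed in, with the robot touching nothing.
It also fails if it takes over 72 s, if anything falls off the work surface, if the arm or the gripper's body presses on something with over 40 N, if the wrist force passes 120 N, or if a joint passes its speed limit or range.

## Robot

A 6-joint arm with a two-finger parallel gripper is mounted at the origin on the work surface. World frame = base frame: x ahead of the robot, y to its left, z up, the work surface at z = 0. Lengths are in m, angles in degrees, forces in N, time in s.
With the tool pointing down it reaches from about 0.3 to 0.75 m from the base axis. Payload 8.5 kg.
Tool frame: the origin (TCP) lies on the centre line of the jaws, within the pads' length; the fingertips stand env.tips_ahead ahead of it and the grasp point (between the pads) lies 8 mm behind it (env.tips_ahead is the distance from the TCP to the fingertips, in m); z points along the fingers, y is the direction in which the jaws open and shut (so a half turn about z gives the same grasp; the last joint's range is limited). The gripper opens to 85 mm and grips with 20 to 120 N. Pads are 22 mm wide; open, the fingers measure 114 mm over their backs; the gripper's body (76 mm by 85 mm) begins 54 mm behind the grasp point. The pads swing forward as they close: fully open they stand 13 mm farther back than shut.
Start: joints at [56.992, 21.807, 74.336, -0, 83.858, -12.336], TCP at [0.194, 0.515, 0.242] pointing down, gripper open.
Joint ranges: [-178.18, 178.18], [-50.72, 133.34], [12.68, 142.11], [-81.47, 261.47], [9.98, 163.14], [-165.26, 165.26]. Speed limits (degrees/s): [136.94, 136.94, 180, 180, 180, 180].

## Interface

Orientations are given as a 3x3 rotation matrix whose columns are the frame's x, y, z axes.
In Python, from rig import env gives the robot as it stands.
- The arm moves only by the tool servo_tool, never from a script. Its argument "commands" is a list of rows, each an object with "linear": the shift along the tool's x, y, z in mm, a list of three; "angular": the turn, a rotation vector about the tool's x, y, z in degrees, a list of three; "gripper": the opening, from -1 (shut) to 1 (fully open). In form: [{"linear": [x, y, z], "angular": [rx, ry, rz], "gripper": gripper}, ...]. A call has 1 to 20 rows; each row is the pose to reach, as a shift and turn from the pose commanded when the call began, along the tool's axes at that moment; what a row does not reach only later rows make up. A row lasts 1/10 s, in which the tool goes at most 50 mm and 8.59 degrees, less where a joint would pass 70% of its speed; a pose out of reach is approached as far as the arm can. A call with a gripper value outside its range is refused whole. The fingers move at their own pace and stop on an object; "force" is the grip in N (left out, the last holds). Time passes only in rows, so rows that repeat a pose let the fingers close. It gives the time, the measured TCP pose, the force and the opening at its end, in the units of the state.
- env.observe(): the state, without advancing time (a new reading comes with each control period).
- env.get_image(name): name is "scene" or "top"; returns a dict with "frame" (400x640x3 uint8, blue, green, red), "fx", "fy", "cx", "cy" (pixels), "cam_to_world" (4x4, takes a point from camera to world coordinates). Camera axes: x right, y up, looking along -z (the intrinsics and any distortion apply to the point x, -y, -z); pixel columns grow to the right and rows downward; lengths in m; the calibration is good to about 2 mm. A picture is of the moment at which its call begins. There is no depth.
- env.close_job(): hands the job in, once; it reports no verdict.
Trained networks look in a picture, given as the dict that the camera call returned (one of the last four; its "shot" number tells which), for a name from the list of things; names that differ only in an ending like _2 or _b are one class to them, and where a whole thing is asked for, a point or a joint stands for the part that bears it (a point fixed in the world has none). Each returns a list of dicts, best first, with "confidence" (0 to 1); they miss things now and then, are a little off and sometimes report something else, mostly with a low value. They report only what shows in the picture. A call takes as long as a camera call. They do not tell look-alikes from the thing itself.
- env.trace(picture, query): "pixels" (400x640 bool, what is visible of it) and "extent" ([left, top, right, bottom] in pixels, round what is visible of it).
The state is a dict: "time_s": time; "q": joint angles; "qvel": joint speeds; "joint_efforts": joint torques, N m; "position": TCP position; "tool_rot": TCP orientation; "ft_force": force on the tool from outside, world axes, zero at the start; "wrist_torque": the same for the moment, N m; "grip_width": finger opening in m.
Only numpy, scipy, OpenCV 4.12 (cv2) and the standard library are available. Lean on these libraries where they do the work, as an engineer would, in place of code of your own. Each camera call takes 0.05 s, during which the arm holds its last target.

## Working session

There is one attempt and no reset: what is moved stays moved. The work goes in short steps, Python scripts to look and compute and a tool call to move; the robot and the scene stay as the last step left them, time stands still between calls to the robot, and variables do not carry over. Pictures are saved under pics/ and viewed, and the job is handed in when it is done.

Besides the shell and the picture viewer there is one more tool, called after "Request:" as name(argument=value, ...) on one line, values as JSON. servo_tool: Moves the arm, as the interface text tells. Its arguments: {"type":"object","properties":{"commands":{"type":"array","items":{"type":"object","properties":{"linear":{"type":"array","items":{"type":"number"}},"angular":{"type":"array","items":{"type":"number"}},"gripper":{"type":"number"}}}},"force":{"type":"number"}},"required":["commands"]}

```bash
mkdir -p pics; ls; python3 - <<'E'
from rig import env
import cv2
s=env.observe(); print({k:s[k] for k in s}); print(env.tips_ahead)
for n in("scene","top"):
    p=env.get_image(n); cv2.imwrite(f"pics/{n}0.png",p["frame"]); print(n,p["fx"],p["fy"],p["cx"],p["cy"],p["cam_to_world"],[k for k in p])
E
```

```text
pics
{'time_s': 0.0, 'q': array([ 5.69918445e+01,  2.18394205e+01,  7.43848384e+01, -4.45338580e-05,
        8.38590218e+01, -1.23358387e+01]), 'qvel': array([ 0.0186687 ,  0.0029782 ,  0.0905486 ,  0.03325165, -0.05940822,
        0.02186435]), 'joint_efforts': array([ 5.39725806e-04, -4.48442674e+01, -2.31285793e+01, -5.75484910e-05,
        4.57747039e-03, -2.56284108e-05]), 'position': array([0.19400686, 0.51434289, 0.24172599]), 'tool_rot': array([[-9.35614614e-01,  3.53022192e-01, -7.91169890e-04],
       [ 3.53022943e-01,  9.35613871e-01, -1.21933384e-03],
       [ 3.09777617e-04, -1.42012769e-03, -9.99998944e-01]]), 'ft_force': array([ 0.03865254, -1.06422102,  0.38204063]), 'wrist_torque': array([ 0.0312578 , -0.02308486, -0.01904204]), 'grip_width': 0.08529688137273214}
0.011
scene 504.67013196191436 504.67013196191436 318.79348064880946 205.1800867893438 [[ 0.72574935 -0.59058948  0.35283417  0.9666264 ]
 [ 0.68792362  0.61778136 -0.3809295  -0.50969109]
 [ 0.00699858  0.51918229  0.85463487  1.26845446]
 [ 0.          0.          0.          1.        ]] ['frame', 'fx', 'fy', 'cx', 'cy', 'cam_to_world', 'shot']
top 385.27101454760236 385.27101454760236 318.75432847871576 201.2884806332206 [[-0.02172653  0.99775098 -0.06341092  0.3836782 ]
 [-0.99971373 -0.02231744 -0.00862527  0.0057711 ]
 [-0.01002104  0.06320537  0.99795023  1.33784151]
 [ 0.          0.          0.          1.        ]] ['frame', 'fx', 'fy', 'cx', 'cy', 'cam_to_world', 'shot']
```

View pics/scene0.png

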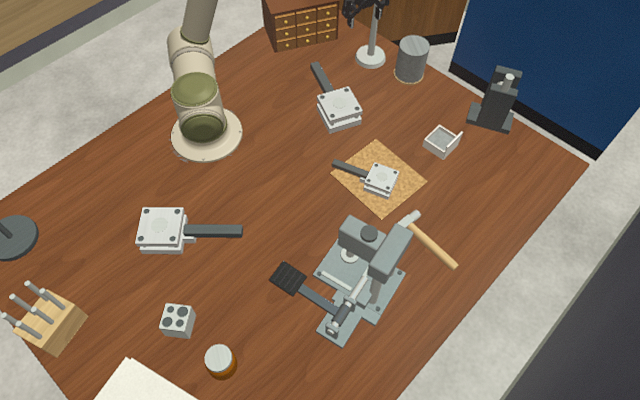

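View pics/top0.png

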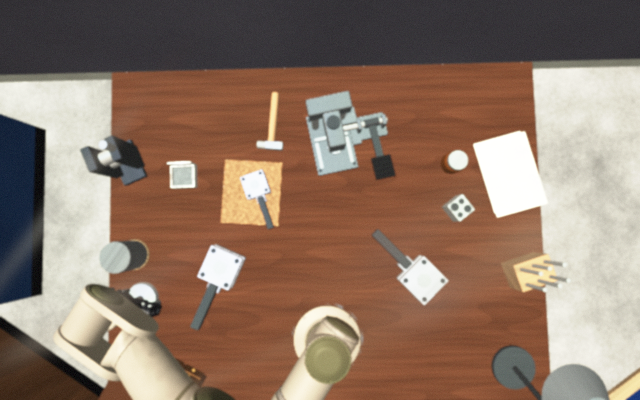

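```bash
cat > h.py <<'E'
import numpy as np, cv2
from rig import env
def proj(p,X):
    X=np.atleast_2d(X); M=np.linalg.inv(p["cam_to_world"]); c=X@M[:3,:3].T+M[:3,3]
    return np.c_[p["fx"]*c[:,0]/-c[:,2]+p["cx"], p["fy"]*-c[:,1]/-c[:,2]+p["cy"]]
def ray(p,uv):
    uv=np.atleast_2d(uv); d=np.c_[(uv[:,0]-p["cx"])/p["fx"],-(uv[:,1]-p["cy"])/p["fy"],-np.ones(len(uv))]
    return p["cam_to_world"][:3,3], d@p["cam_to_world"][:3,:3].T
def atz(p,uv,z):
    o,d=ray(p,uv); return o+d*((z-o[2])/d[:,2])[:,None]
def crop(p,box,s,name):
    l,t,r,b=box; cv2.imwrite(name,cv2.resize(p["frame"][t:b,l:r],None,fx=s,fy=s,interpolation=cv2.INTER_CUBIC))
E
python3 - <<'E'
from h import *
import pickle
P={}
for n in("scene","top"):
    p=env.get_image(n);P[n]=p
    for q in("mould_handle","mould_box","lid","platen","ram_foot","pedal_pad","pedal","mat_top","doming_block","tin","gift_box","hammer"):
        try:
            r=env.trace(p,q)
            print(n,q,[(round(x["confidence"],2),list(map(int,x["extent"])),int(x["pixels"].sum())) for x in r][:5])
            P[n,q]=r
        except Exception as e: print(n,q,e)
pickle.dump(P,open("P0.pkl","wb"))
crop(P["scene"],(325,130,435,225),7,"pics/s_m.png")
crop(P["top"],(215,150,295,235),7,"pics/t_m.png")
crop(P["scene"],(260,195,420,355),5,"pics/s_p.png")
crop(P["top"],(295,80,405,190),7,"pics/t_p.png")
E
```

```text
scene mould_handle [(0.7, [309, 63, 359, 134], 1820), (0.68, [333, 159, 399, 197], 1274), (0.55, [133, 207, 243, 257], 2986), (0.35, [269, 213, 409, 347], 8809)]
scene mould_box [(0.93, [311, 63, 363, 133], 1833), (0.86, [330, 159, 396, 200], 1197), (0.67, [401, 214, 454, 272], 691), (0.65, [206, 344, 237, 380], 886), (0.56, [134, 208, 241, 249], 2956)]
scene lid [(0.98, [367, 164, 396, 192], 659), (0.84, [321, 88, 361, 126], 1097), (0.72, [139, 208, 182, 248], 1694)]
scene platen [(0.66, [268, 217, 411, 349], 8505)]
scene ram_foot [(0.5, [340, 253, 359, 260], 154)]
scene pedal_pad [(0.69, [269, 260, 353, 327], 1472)]
scene pedal [(0.79, [267, 262, 350, 324], 1391)]
scene mat_top []
scene doming_block [(0.56, [159, 305, 195, 343], 981)]
scene tin [(0.76, [201, 344, 237, 378], 906)]
scene gift_box []
scene hammer [(0.61, [159, 302, 193, 339], 1003), (0.59, [400, 214, 456, 272], 693)]
top mould_handle [(0.96, [375, 228, 448, 302], 1959), (0.68, [188, 246, 243, 329], 1888), (0.56, [241, 170, 275, 228], 886)]
top mould_box [(0.91, [191, 247, 245, 327], 1857), (0.91, [374, 227, 444, 303], 1869), (0.72, [238, 170, 275, 230], 883), (0.61, [241, 172, 268, 199], 550)]
top lid [(0.69, [239, 172, 268, 200], 609), (0.65, [199, 245, 240, 288], 1197), (0.56, [398, 255, 450, 304], 1253)]
top platen [(0.57, [303, 89, 393, 178], 4901)]
top ram_foot []
top pedal_pad [(0.82, [363, 119, 395, 182], 869)]
top pedal [(0.76, [363, 120, 395, 178], 818)]
top mat_top [(0.69, [220, 162, 282, 225], 2739), (0.54, [302, 90, 391, 180], 4701)]
top doming_block [(0.56, [440, 193, 474, 222], 505)]
top tin [(0.67, [443, 151, 465, 173], 496)]
top gift_box [(0.74, [168, 162, 197, 188], 719)]
top hammer [(0.65, [253, 91, 281, 154], 555), (0.58, [241, 170, 275, 227], 925)]
```

View pics/s_m.png

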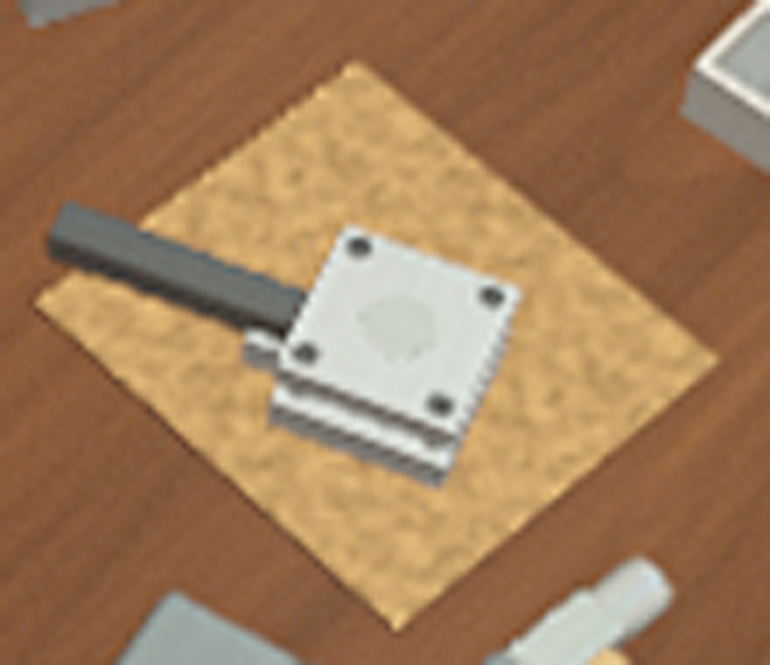

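View pics/t_m.png

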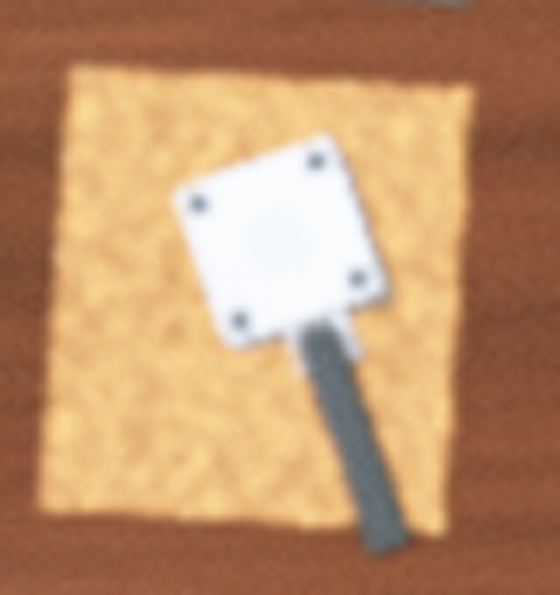

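View pics/s_p.png

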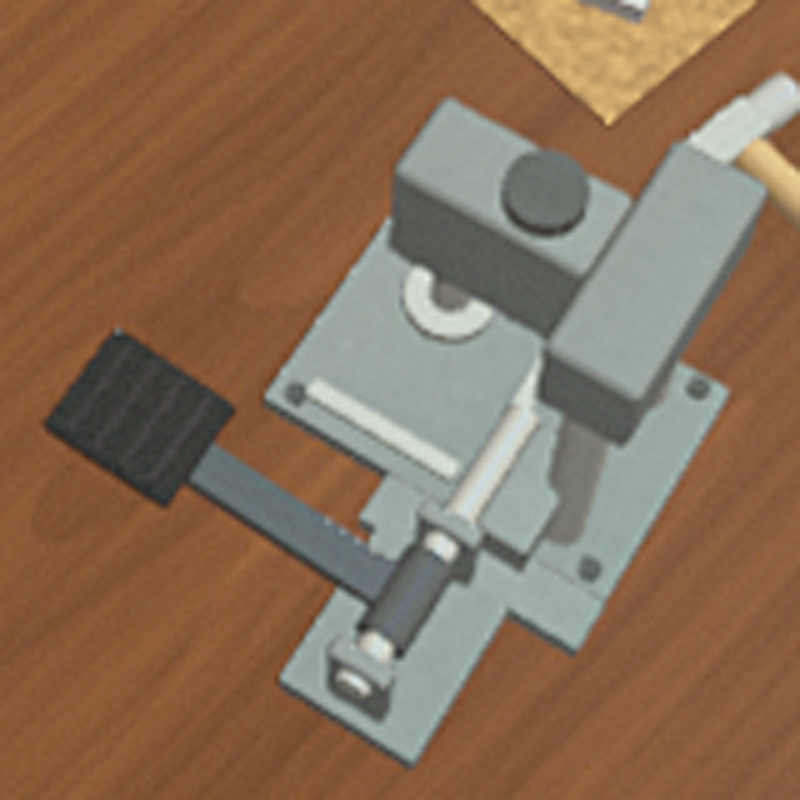

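View pics/t_p.png

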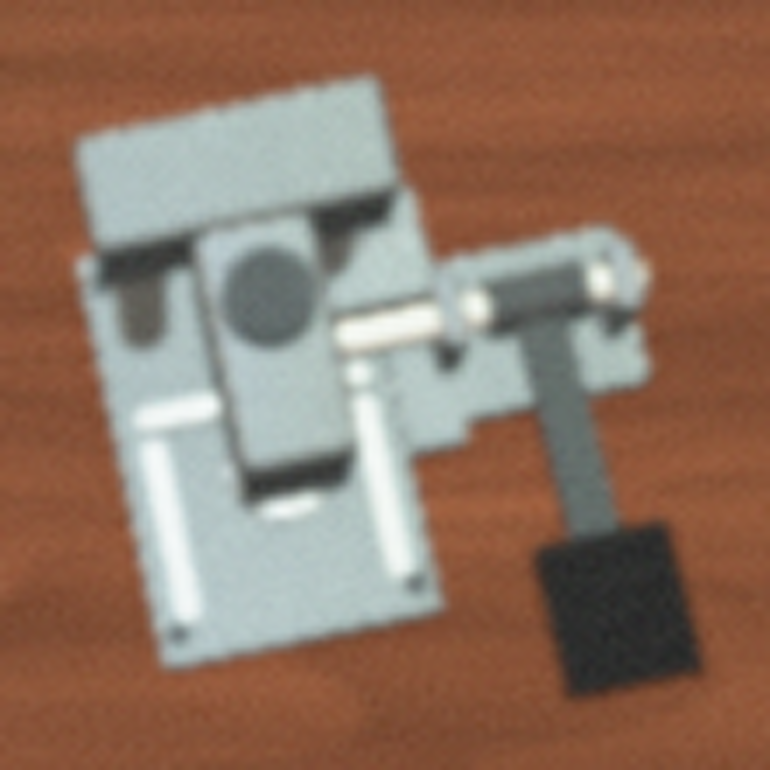

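```bash
cat > fit.py <<'E'
from h import *
import pickle
from scipy.optimize import least_squares
P=pickle.load(open("P0.pkl","rb")); S,T=P["scene"],P["top"]
def un(a,o,s): return (np.array(a,float)+.5)/s-.5+np.array(o)
sm=lambda a:un(a,(325,130),7); tm=lambda a:un(a,(215,150),7); sp=lambda a:un(a,(260,195),5); tp=lambda a:un(a,(295,80),7)
def tri(us,ut):
    A=[];b=[]
    o1,d1=ray(S,us);o2,d2=ray(T,ut);
    M=np.c_[d1[0],-d2[0]]; t=np.linalg.lstsq(M,o2-o1,rcond=None)[0]
    p1=o1+t[0]*d1[0];p2=o2+t[1]*d2[0]; return (p1+p2)/2, np.linalg.norm(p1-p2)
def show(n,sc,tc):
    R=[tri(a,b) for a,b in zip(sc,tc)]
    for X,e in R: print(n,X.round(4),round(e*1000,1))
    return np.array([r[0] for r in R])
# scene/top corresponding order
L=show("lid",sm([(350,222),(520,290),(455,440),(282,370)]),tm([(230,348),(175,188),(328,133),(388,297)]))
print(L.mean(0))
pd=show("pad",sp([(120,330),(235,408),(165,505),(45,425)]),tp([(538,547),(538+0,547),(667,525),(702,672)]) if 0 else tp([(570,697),(538,547),(667,525),(702,672)]))
print(pd.mean(0))
m=show("mat",sm([(355,60),(720,358),(397,630),(36,302)]),tm([(40,512),(70,66),(474,86),(446,536)]))
print(m.mean(0))
E
python3 fit.py
```

```text
lid [0.4785 0.2569 0.0524] 3.2
lid [0.5546 0.2808 0.0531] 1.2
lid [0.5804 0.2078 0.0464] 1.6
lid [0.503 0.183 0.044] 6.1
[0.52912732 0.2321116  0.04898517]
pad [ 0.5308 -0.1696  0.0961] 1.8
pad [ 0.6018 -0.158   0.0909] 0.9
pad [ 0.6115 -0.2184  0.0882] 2.0
pad [ 0.5409 -0.2313  0.0954] 1.0
[ 0.571256   -0.19435012  0.09263231]
mat [0.4019 0.3607 0.0028] 0.8
mat [0.6235 0.343  0.0061] 0.9
mat [0.609  0.1416 0.0068] 0.4
mat [0.3867 0.1608 0.0017] 3.8
[0.50528319 0.2515242  0.00435659]
```

```bash
cat > fit2.py <<'E'
from fit import *
def Rz(a): c,s=np.cos(a),np.sin(a); return np.array([[c,-s,0],[s,c,0],[0,0,1]])
def fitpose(obs,x0,zfree=True,name=""):
    def res(v):
        r=[]
        for p,uv,X in obs:
            W=Rz(v[2])@np.array(X)+np.array([v[0],v[1],v[3] if zfree else x0[3]])
            r.append((proj(p,W)[0]-uv))
        return np.concatenate(r)
    s=least_squares(res,x0,loss="soft_l1",f_scale=.7)
    print(name,"xyz",s.x[[0,1,3]].round(4),"yaw",np.degrees(s.x[2]).round(2)); print(res(s.x).reshape(-1,2).round(1).tolist())
    return s.x
if __name__=="__main__":
    c=[(-.04,.04,.048),(.04,.04,.048),(.04,-.04,.048),(-.04,-.04,.048)]
    o=[(S,u,X) for u,X in zip(sm([(350,222),(520,290),(455,440),(282,370)]),c)]+[(T,u,X) for u,X in zip(tm([(230,348),(175,188),(328,133),(388,297)]),c)]
    he=[(-.157,.011,.034),(-.157,-.011,.034)]
    o+=[(T,u,X) for u,X in zip(tm([(365,552),(408,543)]),he)]
    o+=[(S,u,X) for u,X in zip(sm([(70,203),(50,232)]),he)]
    m=fitpose(o,[.53,.23,.3,.004],name="mould z=underside")
    a=Rz(m[2]); print("handle",a@[-.105,0,.024]+[m[0],m[1],m[3]])
    # press
    c=[(-.0595,.0-.1075,.095),(-.0595,-.1725,.095),(-.1345,-.1725,.095),(-.1345,-.1075,.095)]
    c=[(-.1345,-.1075,.095),(-.0595,-.1075,.095),(-.0595,-.1725,.095),(-.1345,-.1725,.095)]
    o=[(S,u,X) for u,X in zip(sp([(120,330),(235,408),(165,505),(45,425)]),c)]+[(T,u,X) for u,X in zip(tp([(570,697),(538,547),(667,525),(702,672)]),c)]
    o1=list(o)
    fit_=fitpose(o1,[.67,-.05,-.17,0],name="pad only")
    for nm,uv in (("platen cornL",(165,668)),("R",(443,608))): print(nm,atz(T,[tp(uv)],.016))
    print("scene platen R corner",atz(S,[sp((265,400))],.016))
    for nm,uv in (("rail L in front",(200,617)),("R in front",(392,580)),("rail L in back",(163,440)),("R in back",(358,395))): print(nm,atz(T,[tp(uv)],.022))
    for nm,uv in (("scene rail R front outer",(307,392)),("scene rail R front inner",(318,380)),("R in back",(460,465))): print(nm,atz(S,[sp(uv)],.022))
    cs=sp([(447,302)]); print("foot scene ctr",atz(S,cs,.088)); 
    print("head front top corners T",atz(T,tp([(245,470),(350,445)]),.27).round(4), atz(T,tp([(245,470),(350,445)]),.254).round(4))
    print("head S", atz(S,sp([(450,98),(398,170)]),.254))
    h=show("headcorn",sp([(450,98),(398,170)]),tp([(245,470),(350,445)]))
    h=show("knob",sp([(547,190)]),tp([(270,297)]))
    h=show("rear block",sp([(685,145),(767,185),(640,405),(550,345)]),tp([(97,252),(75,140),(378,78),(398,187)]))
E
python3 fit2.py | tail -n +18
```

```text
handle [0.42954201 0.2001031  0.02481446]
pad only xyz [ 0.6443 -0.0401 -0.0028] yaw 9.37
[[-0.3, -0.2], [0.8, -0.4], [-0.3, 0.4], [-0.7, 0.4], [-0.8, 0.5], [-0.7, -0.5], [0.4, -1.1], [-0.0, 0.4]]
platen cornL [[0.55865034 0.01733048 0.016     ]]
R [[ 0.58527692 -0.1204702   0.016     ]]
scene platen R corner [[ 0.58729122 -0.12088156  0.016     ]]
rail L in front [[ 5.82682851e-01 -4.69110431e-04  2.20000000e-02]]
R in front [[ 0.59881272 -0.09524479  0.022     ]]
rail L in back [[0.67113113 0.0158153  0.022     ]]
R in back [[ 0.69130877 -0.08095346  0.022     ]]
scene rail R front outer [[ 0.60215257 -0.1039256   0.022     ]]
scene rail R front inner [[ 0.60164455 -0.09479842  0.022     ]]
R in back [[ 0.68891378 -0.07858726  0.022     ]]
foot scene ctr [[ 0.63927715 -0.03890287  0.088     ]]
head front top corners T [[ 0.604  -0.0186  0.27  ]
 [ 0.6131 -0.0609  0.27  ]] [[ 0.6073 -0.019   0.254 ]
 [ 0.6166 -0.0619  0.254 ]]
head S [[ 0.61655291 -0.02579922  0.254     ]
 [ 0.62470321 -0.07076704  0.254     ]]
headcorn [ 0.6109 -0.0189  0.2386] 1.1
headcorn [ 0.6196 -0.0633  0.2379] 1.2
knob [ 0.6796 -0.0306  0.251 ] 1.1
rear block [0.7056 0.0407 0.2329] 2.0
rear block [0.7495 0.0474 0.2411] 1.3
rear block [ 0.7751 -0.0779  0.2373] 2.0
rear block [ 0.728  -0.0846  0.24  ] 2.4
```

```bash
python3 fit2.py | sed -n 16,18p; python3 - <<'E'
from fit2 import *
E
python3 -c "
import sys;sys.argv=['x']
" ; cat > ov.py <<'E'
from fit2 import *
pl=np.array([.642,-.0393,.016]);R=Rz(np.radians(10))
pts=[(-.07,y,0) for y in(-.07,.07)]+[(-.06,-.048,.006),(.04,-.048,.006),(-.06,.048,.006),(.04,.048,.006),(.046,-.048,.01),(.046,.048,.01),(-.028,-.025,.222),(-.028,.025,.222),(-.0595,-.1075,.079),(-.0595,-.1725,.079),(-.1345,-.1725,.079),(-.1345,-.1075,.079)]
ring=[(.024*np.cos(t),.024*np.sin(t),.072) for t in np.linspace(0,6.28,24)]
for p,box,nm,s in((S,(260,195,420,355),"s",5),(T,(295,80,405,190),"t",7)):
    l,t,r,b=box; im=cv2.resize(p["frame"][t:b,l:r],None,fx=s,fy=s,interpolation=cv2.INTER_CUBIC)
    for X in pts+ring:
        u=(proj(p,R@X+pl)[0]-[l,t]+.5)*s
        cv2.circle(im,tuple(int(round(v)) for v in u),2,(0,0,255),-1)
    cv2.imwrite(f"pics/ov_{nm}.png",im)
E
python3 ov.py >/dev/null
```

```text
mould z=underside xyz [0.5294 0.2325 0.0008] yaw 17.97
[[-0.2, 0.6], [0.6, 0.5], [0.0, -0.4], [-0.9, -0.5], [-0.5, -0.4], [-0.2, 0.1], [0.4, 0.2], [-0.6, -0.9], [0.1, 0.6], [0.1, -0.3], [-0.1, -0.5], [-0.2, 0.6]]
handle [0.42954201 0.2001031  0.02481446]
lid [0.4785 0.2569 0.0524] 3.2
lid [0.5546 0.2808 0.0531] 1.2
lid [0.5804 0.2078 0.0464] 1.6
lid [0.503 0.183 0.044] 6.1
[0.52912732 0.2321116  0.04898517]
pad [ 0.5308 -0.1696  0.0961] 1.8
pad [ 0.6018 -0.158   0.0909] 0.9
pad [ 0.6115 -0.2184  0.0882] 2.0
pad [ 0.5409 -0.2313  0.0954] 1.0
[ 0.571256   -0.19435012  0.09263231]
mat [0.4019 0.3607 0.0028] 0.8
mat [0.6235 0.343  0.0061] 0.9
mat [0.609  0.1416 0.0068] 0.4
mat [0.3867 0.1608 0.0017] 3.8
[0.50528319 0.2515242  0.00435659]
```

View pics/ov_s.png

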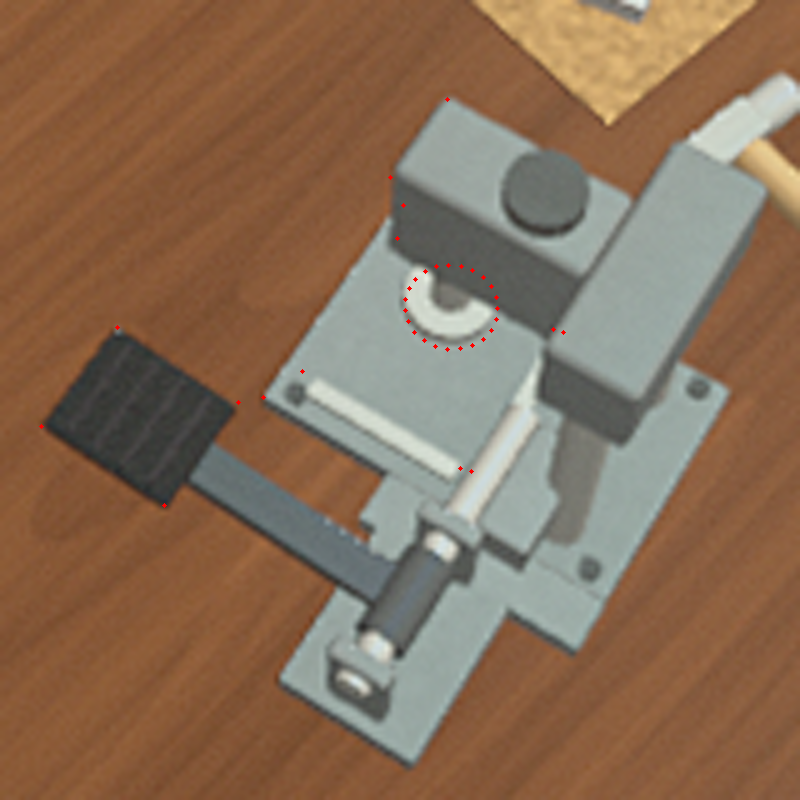

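View pics/ov_t.png

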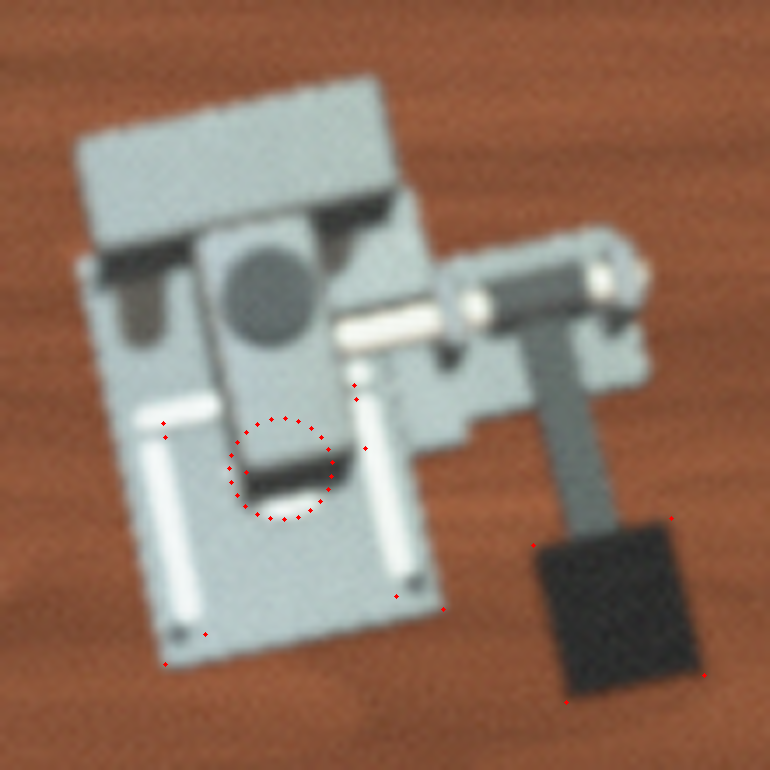

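```bash
cat > go.py <<'E'
from h import *
from scipy.spatial.transform import Rotation as Ro
import sys
def go(x,y,z,yaw,n=None):
    """grasp-direction yaw (handle x axis); tool y = yaw+90, z down; xyz=TCP"""
    s=env.observe(); R=np.array(s["tool_rot"]); p=np.array(s["position"])
    c,sn=np.cos(np.radians(yaw)),np.sin(np.radians(yaw))
    ty=np.array([-sn,c,0]); tz=np.array([0,0,-1.]); D=np.c_[np.cross(ty,tz),ty,tz]
    print("t",round(s["time_s"],2),"pos",p.round(4),"F",np.round(s["ft_force"],1),"w",round(s["grip_width"],4),"q",np.round(s["q"],0))
    print("lin mm",(R.T@(np.array([x,y,z])-p)*1000).round(1),"ang",np.degrees(Ro.from_matrix(R.T@D).as_rotvec()).round(2))
if __name__=="__main__": go(*map(float,sys.argv[1:]))
E
python3 go.py .4295 .2001 .13 18
```

```text
t 1.4 pos [0.1941 0.5146 0.2423] F [-0.9  0.4  0.6] w 0.0855 q [ 57.  22.  74.  -0.  84. -12.]
lin mm [-331.2 -211.2  112.3] ang [  0.     0.   -38.67]
```

Request:
servo_tool(commands=[{"linear": [-16,-10,6],"angular": [0,0,-2],"gripper": 1},{"linear": [-48,-31,16],"angular": [0,0,-6],"gripper": 1},{"linear": [-82,-52,28],"angular": [0,0,-10],"gripper": 1},{"linear": [-116,-74,39],"angular": [0,0,-14],"gripper": 1},{"linear": [-149,-95,51],"angular": [0,0,-18],"gripper": 1},{"linear": [-182,-116,62],"angular": [0,0,-22],"gripper": 1},{"linear": [-215,-137,73],"angular": [0,0,-26],"gripper": 1},{"linear": [-248,-158,84],"angular": [0,0,-30],"gripper": 1},{"linear": [-281,-179,95],"angular": [0,0,-33],"gripper": 1},{"linear": [-310,-198,105],"angular": [0,0,-36],"gripper": 1},{"linear": [-325,-207,110],"angular": [0,0,-38],"gripper": 1},{"linear": [-331,-211,112],"angular": [0,0,-38.7],"gripper": 1},{"linear": [-331,-211,112],"angular": [0,0,-38.7],"gripper": 1},{"linear": [-331,-211,112],"angular": [0,0,-38.7],"gripper": 1}])

```text
time_s: 2.8
position: [0.4289, 0.201, 0.1306]
tool_rot: [[-0.951, -0.309, 0.0], [-0.309, 0.951, 0.0], [-0.0, 0.0, -1.0]]
ft_force: [0.2, 1.1, 0.9]
grip_width: 0.0853
```

```bash
python3 go.py .4295 .2001 .021 18; python3 - <<'E'
from h import *
s=env.get_image("scene"); crop(s,(280,80,440,230),5,"pics/s1.png")
E
```

```text
t 2.8 pos [0.4289 0.201  0.1306] F [0.2 1.1 0.9] w 0.0853 q [ 11.  21.  96.   0.  62. -97.]
lin mm [ -0.3  -1.  109.6] ang [0.01 0.01 0.02]
```

View pics/s1.png

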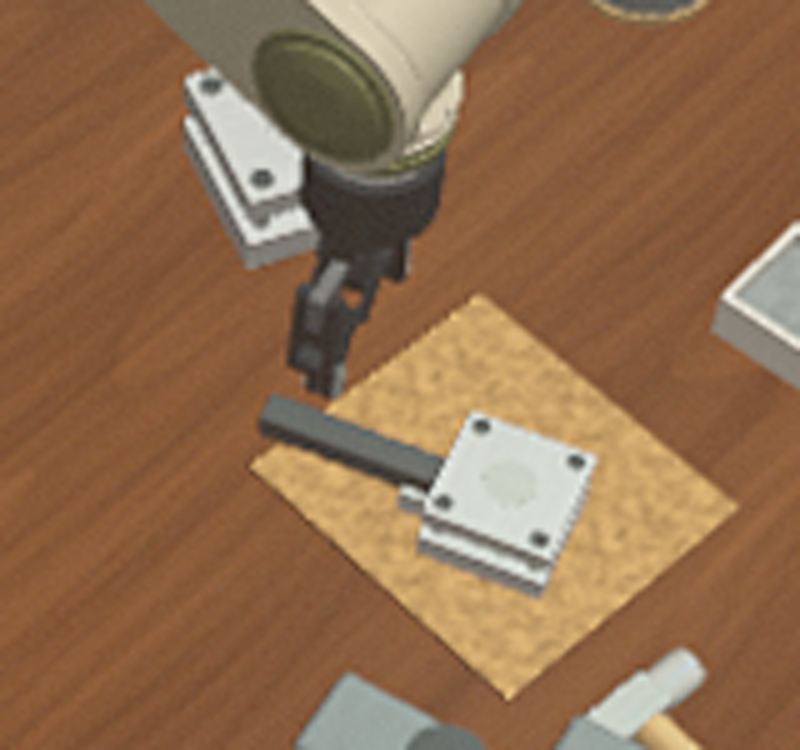

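Request:
servo_tool(commands=[{"linear": [0,-0.5,15],"angular": [0,0,0],"gripper": 1},{"linear": [0,-1,35],"angular": [0,0,0],"gripper": 1},{"linear": [0,-1,55],"angular": [0,0,0],"gripper": 1},{"linear": [0,-1,75],"angular": [0,0,0],"gripper": 1},{"linear": [0,-1,90],"angular": [0,0,0],"gripper": 1},{"linear": [0,-1,100],"angular": [0,0,0],"gripper": 1},{"linear": [0,-1,105],"angular": [0,0,0],"gripper": 1},{"linear": [0,-1,105],"angular": [0,0,0],"gripper": 1},{"linear": [0,-1,105],"angular": [0,0,0],"gripper": 1}])

```text
time_s: 3.75
position: [0.4299, 0.1996, 0.0259]
tool_rot: [[-0.951, -0.31, 0.001], [-0.31, 0.951, 0.0], [-0.001, -0.0, -1.0]]
ft_force: [-0.4, -0.3, -0.1]
grip_width: 0.0856
```

```bash
python3 go.py .4295 .2001 .026 18; python3 - <<'E'
from h import *
s=env.get_image("scene"); crop(s,(300,120,420,220),6,"pics/s2.png")
E
```

```text
t 3.75 pos [0.4299 0.1996 0.0259] F [-0.4 -0.3 -0.1] w 0.0856 q [ 11.  31. 103.  -0.  46. -97.]
lin mm [ 0.2  0.6 -0.1] ang [-0.01  0.06  0.05]
```

View pics/s2.png

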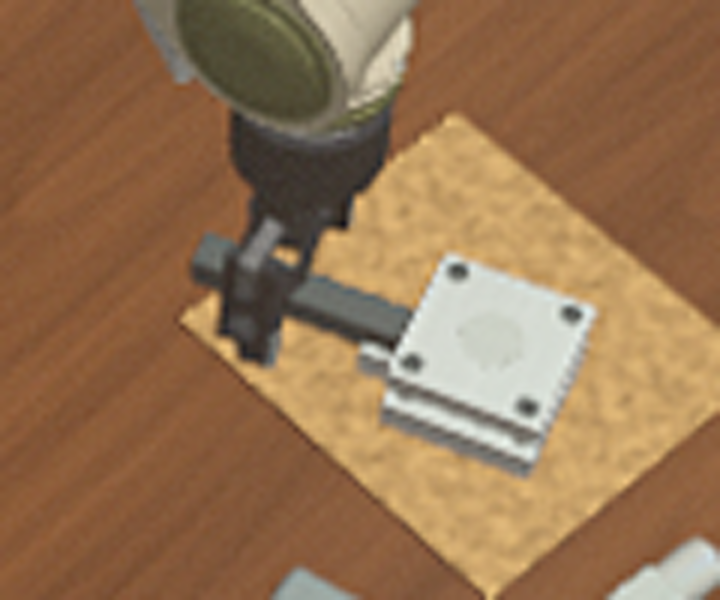

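Straddling the handle; close.

Request:
servo_tool(commands=[{"linear": [0,0,0],"angular": [0,0,0],"gripper": 0.3},{"linear": [0,0,0],"angular": [0,0,0],"gripper": -0.2},{"linear": [0,0,0],"angular": [0,0,0],"gripper": -0.6},{"linear": [0,0,0],"angular": [0,0,0],"gripper": -1},{"linear": [0,0,0],"angular": [0,0,0],"gripper": -1},{"linear": [0,0,0],"angular": [0,0,0],"gripper": -1},{"linear": [0,0,0],"angular": [0,0,0],"gripper": -1},{"linear": [0,0,0],"angular": [0,0,0],"gripper": -1}], force=90)

```text
time_s: 4.6
position: [0.4297, 0.1993, 0.0256]
tool_rot: [[-0.951, -0.309, 0.0], [-0.309, 0.951, -0.0], [-0.0, -0.0, -1.0]]
ft_force: [-2.0, -1.0, 5.6]
grip_width: 0.0201
```

```bash
python3 go.py .4295 .2001 .026 18; python3 - <<'E'
from h import *
s=env.get_image("scene"); crop(s,(300,120,420,220),6,"pics/s3.png")
E
```

```text
t 4.6 pos [0.4297 0.1993 0.0256] F [-2.  -1.   5.6] w 0.0201 q [ 11.  31. 103.  -0.  46. -97.]
lin mm [-0.1  0.8 -0.4] ang [-0.    0.01  0.03]
```

View pics/s3.png

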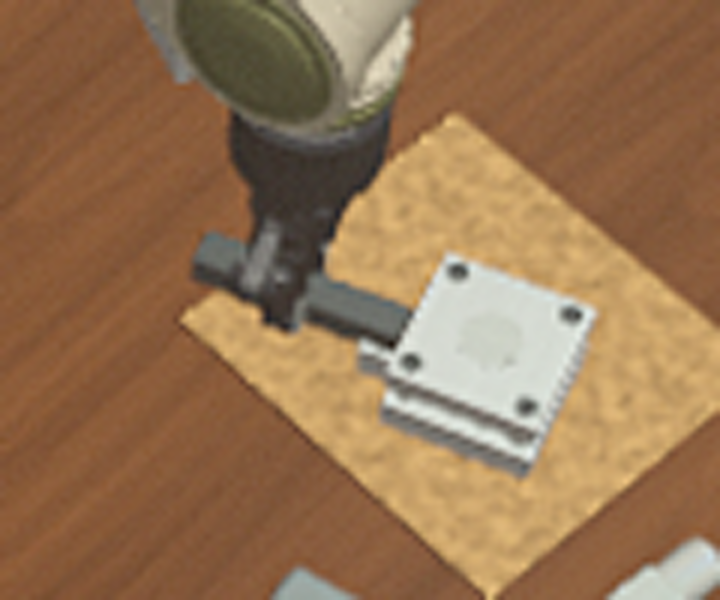

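Request:
servo_tool(commands=[{"linear": [0,0,-2],"angular": [0,0,0],"gripper": -1},{"linear": [0,0,-6],"angular": [0,0,0],"gripper": -1},{"linear": [0,0,-14],"angular": [0,0,0],"gripper": -1},{"linear": [0,0,-26],"angular": [0,0,0],"gripper": -1},{"linear": [0,0,-40],"angular": [0,0,0],"gripper": -1},{"linear": [0,0,-54],"angular": [0,0,0],"gripper": -1},{"linear": [0,0,-62],"angular": [0,0,0],"gripper": -1},{"linear": [0,0,-65],"angular": [0,0,0],"gripper": -1},{"linear": [0,0,-65],"angular": [0,0,0],"gripper": -1}])

```text
time_s: 5.55
position: [0.4296, 0.1994, 0.0905]
tool_rot: [[-0.951, -0.31, 0.0], [-0.31, 0.951, 0.0], [-0.0, -0.0, -1.0]]
ft_force: [0.4, -0.2, -4.8]
grip_width: 0.0203
```

```bash
python3 go.py .4096 -.0798 .09 10; python3 - <<'E'
from h import *
s=env.get_image("scene"); crop(s,(300,100,420,200),6,"pics/s4.png")
E
```

```text
t 5.55 pos [0.4296 0.1994 0.0905] F [ 0.4 -0.2 -4.8] w 0.0203 q [ 11.  25.  99.  -0.  56. -97.]
lin mm [ 105.4 -259.3    0.4] ang [-0.    0.01  8.03]
```

View pics/s4.png

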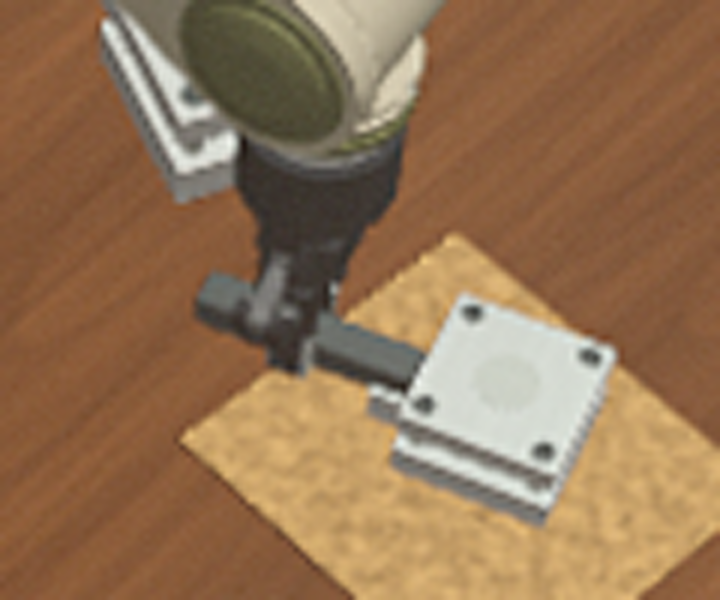

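Request:
servo_tool(commands=[{"linear": [3,-8,0],"angular": [0,0,0.3],"gripper": -1},{"linear": [11,-27,0],"angular": [0,0,1],"gripper": -1},{"linear": [22,-54,0],"angular": [0,0,1.6],"gripper": -1},{"linear": [34,-82,0],"angular": [0,0,2.5],"gripper": -1},{"linear": [46,-112,0],"angular": [0,0,3.5],"gripper": -1},{"linear": [57,-142,0],"angular": [0,0,4.4],"gripper": -1},{"linear": [69,-171,0],"angular": [0,0,5.3],"gripper": -1},{"linear": [81,-200,0],"angular": [0,0,6.2],"gripper": -1},{"linear": [92,-226,0],"angular": [0,0,7],"gripper": -1},{"linear": [100,-246,0],"angular": [0,0,7.6],"gripper": -1},{"linear": [104,-256,0],"angular": [0,0,8],"gripper": -1},{"linear": [105,-259,0],"angular": [0,0,8],"gripper": -1},{"linear": [105,-259,0],"angular": [0,0,8],"gripper": -1},{"linear": [105,-259,0],"angular": [0,0,8],"gripper": -1}])

```text
time_s: 7.0
position: [0.4098, -0.0786, 0.0902]
tool_rot: [[-0.985, -0.175, -0.0], [-0.175, 0.985, 0.0], [0.0, 0.0, -1.0]]
ft_force: [0.1, 0.0, -3.5]
grip_width: 0.0204
```

```bash
python3 go.py .4096 -.0798 .05 10; python3 - <<'E'
from h import *
s=env.get_image("scene"); crop(s,(230,190,380,310),5,"pics/s5.png")
s=env.get_image("top"); crop(s,(290,80,400,230),5,"pics/t5.png")
E
```

```text
t 7.0 pos [ 0.4098 -0.0786  0.0902] F [ 0.1  0.  -3.5] w 0.0204 q [ -27.   20.  108.    0.   52. -127.]
lin mm [ 0.4 -1.1 40.2] ang [ 0.02 -0.02  0.08]
```

View pics/s5.png

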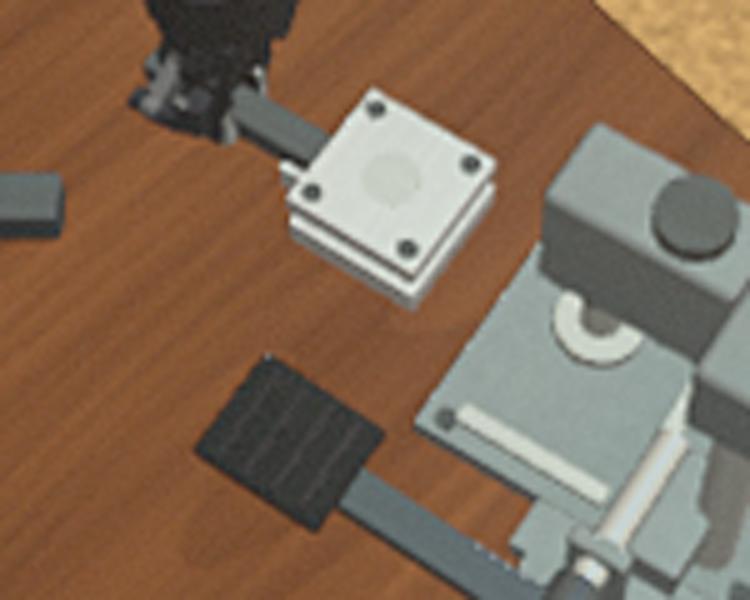

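View pics/t5.png

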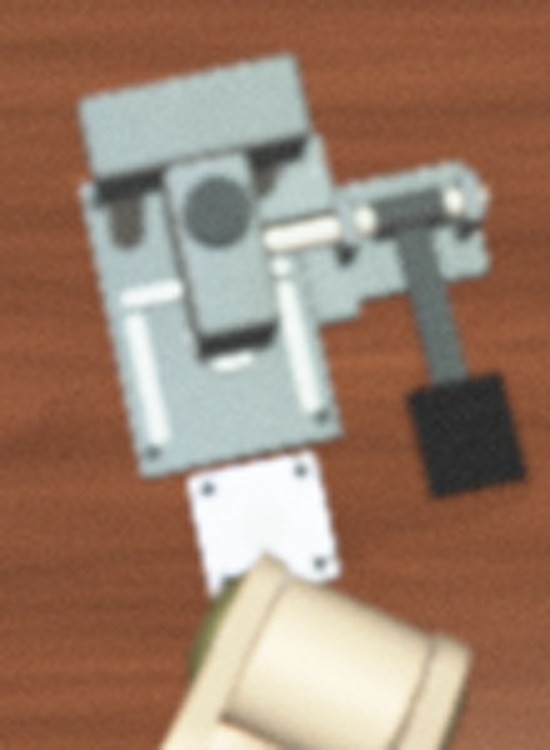

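```bash
cat > f3.py <<'E'
from fit2 import *
def fit5(obs,x0):
    def W(v,X): 
        c,s=np.cos(v[4]),np.sin(v[4]); Ry=np.array([[c,0,s],[0,1,0],[-s,0,c]])
        return Rz(v[2])@Ry@np.array(X)+v[[0,1,3]]
    res=lambda v:np.concatenate([proj(p,W(v,X))[0]-u for p,u,X in obs])
    s=least_squares(res,x0,loss="soft_l1",f_scale=.7)
    print("boxbottom xyz",s.x[[0,1,3]].round(4),"yaw",np.degrees(s.x[2]).round(2),"pitch(+nose down)",np.degrees(s.x[4]).round(2)); print(res(s.x).reshape(-1,2).round(1).tolist())
if __name__=="__main__":
    a=lambda v:un(v,(230,190),5); b=lambda v:un(v,(290,80),5)
    c=[(-.04,.04,.048),(.04,.04,.048),(.04,-.04,.048),(-.04,-.04,.048)]
    o=[(S,u,X) for u,X in zip(a([(373,88),(496,163),(415,278),(288,198)]),c)]
    o+=[(T,u,X) for u,X in zip(b([(190,478),(313,453),(339,575)]),[c[1],c[2],c[3]])]
    fit5(o,[.51,-.06,.17,.07,0])
E
python3 f3.py|tail -2
```

```text
boxbottom xyz [ 0.5104 -0.0603  0.0655] yaw 10.28 pitch(+nose down) 2.95
[[-0.2, -0.0], [0.4, 0.1], [-0.3, -0.1], [-0.5, 0.0], [-0.1, -0.1], [-0.2, -0.1], [-0.2, -0.2]]
```

```bash
cat > f4.py <<'E'
from f3 import *
c=[(-.04,.04,.048),(.04,.04,.048),(.04,-.04,.048),(-.04,-.04,.048)]
o=[(S,u,X) for u,X in zip(sm([(350,222),(520,290),(455,440),(282,370)]),c)]+[(T,u,X) for u,X in list(zip(tm([(230,348),(175,188),(328,133),(388,297)]),c))[1:]]
fit5(o,[.53,.23,.3,.004,0])
E
python3 f4.py|tail -2
```

```text
boxbottom xyz [0.5287 0.2318 0.0016] yaw 18.57 pitch(+nose down) 1.11
[[-0.4, 0.5], [0.5, 0.4], [0.1, -0.4], [-0.8, -0.5], [-0.2, 0.2], [0.3, 0.1], [-0.5, -1.2]]
```

Request:
servo_tool(commands=[{"linear": [0,0,4],"angular": [0,0,0],"gripper": -1},{"linear": [0,-0.5,14],"angular": [0,0,0],"gripper": -1},{"linear": [0,-1,24],"angular": [0,0,0],"gripper": -1},{"linear": [0,-1,33],"angular": [0,0,0],"gripper": -1},{"linear": [0,-1,37],"angular": [0,0,0],"gripper": -1},{"linear": [0,-1,37],"angular": [0,0,0],"gripper": -1}])

```text
time_s: 7.7
position: [0.41, -0.0802, 0.0529]
tool_rot: [[-0.985, -0.174, -0.001], [-0.174, 0.985, 0.001], [0.001, 0.001, -1.0]]
ft_force: [-0.0, -0.0, -4.0]
grip_width: 0.0201
```

```bash
python3 go.py .538 -.0572 .053 10
```

```text
t 7.7 pos [ 0.41   -0.0802  0.0529] F [-0. -0. -4.] w 0.0201 q [ -27.   25.  110.    0.   46. -127.]
lin mm [-130.1    0.3   -0.3] ang [ 0.04 -0.05  0.04]
```

Insert to 40 mm short, then look.

Request:
servo_tool(commands=[{"linear": [-4,0,0],"angular": [0,0,0],"gripper": -1},{"linear": [-14,0,0],"angular": [0,0,0],"gripper": -1},{"linear": [-28,0,0],"angular": [0,0,0],"gripper": -1},{"linear": [-42,0,0],"angular": [0,0,0],"gripper": -1},{"linear": [-56,0,0],"angular": [0,0,0],"gripper": -1},{"linear": [-70,0,0],"angular": [0,0,0],"gripper": -1},{"linear": [-82,0,0],"angular": [0,0,0],"gripper": -1},{"linear": [-88,0,0],"angular": [0,0,0],"gripper": -1},{"linear": [-90,0,0],"angular": [0,0,0],"gripper": -1},{"linear": [-90,0,0],"angular": [0,0,0],"gripper": -1}])

```text
time_s: 8.7
position: [0.4988, -0.0646, 0.0533]
tool_rot: [[-0.985, -0.174, -0.0], [-0.174, 0.985, 0.0], [0.0, 0.0, -1.0]]
ft_force: [0.3, -0.1, -3.5]
grip_width: 0.0203
```

```bash
python3 go.py .538 -.0572 .053 10; python3 - <<'E'
from h import *
s=env.get_image("scene"); crop(s,(260,195,380,315),6,"pics/s6.png")
s=env.get_image("top"); crop(s,(290,80,400,230),5,"pics/t6.png")
E
```

```text
t 8.7 pos [ 0.4988 -0.0646  0.0533] F [ 0.3 -0.1 -3.5] w 0.0203 q [ -21.   30.   97.   -0.   53. -121.]
lin mm [-39.9   0.4   0.3] ang [ 0.   -0.01  0.04]
```

View pics/s6.png

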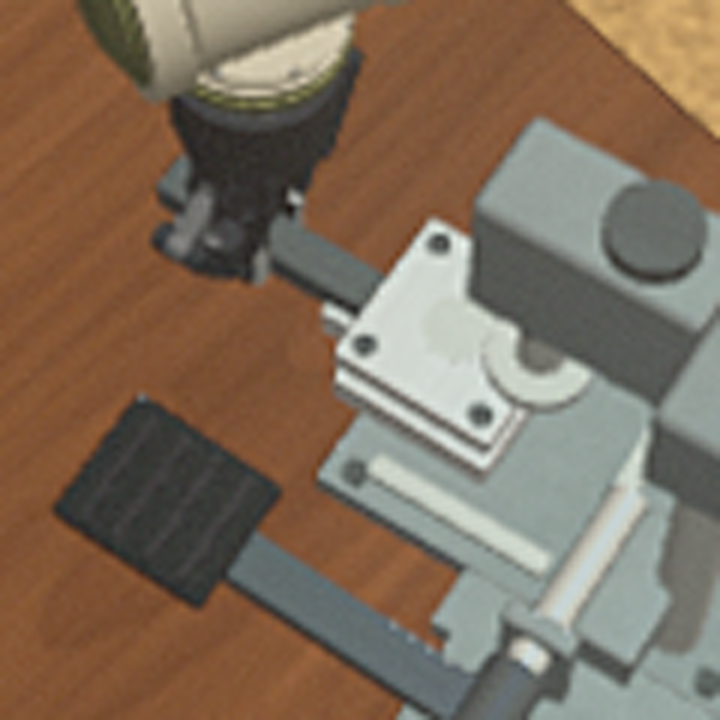

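View pics/t6.png

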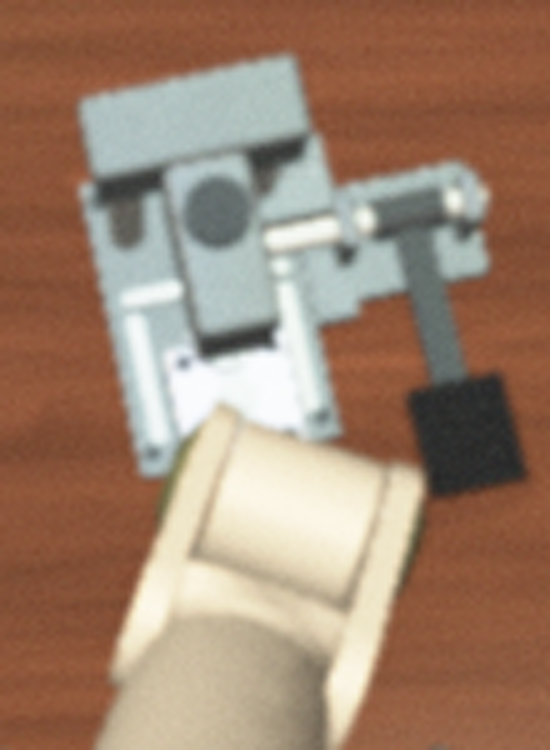

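Request:
servo_tool(commands=[{"linear": [-4,0,0],"angular": [0,0,0],"gripper": -1},{"linear": [-12,0,0],"angular": [0,0,0],"gripper": -1},{"linear": [-22,0,0],"angular": [0,0,0],"gripper": -1},{"linear": [-32,0,0],"angular": [0,0,0],"gripper": -1},{"linear": [-38,0,0],"angular": [0,0,0],"gripper": -1},{"linear": [-40,0,0],"angular": [0,0,0],"gripper": -1},{"linear": [-40,0,0],"angular": [0,0,0],"gripper": -1}])

```text
time_s: 9.5
position: [0.5383, -0.0577, 0.0532]
tool_rot: [[-0.985, -0.174, -0.0], [-0.174, 0.985, 0.0], [0.0, 0.0, -1.0]]
ft_force: [-0.3, -0.7, -3.3]
grip_width: 0.0205
```

```bash
python3 go.py .538 -.0572 .0385 10; python3 - <<'E'
from h import *
s=env.get_image("scene"); crop(s,(260,195,380,315),6,"pics/s7.png")
s=env.get_image("top"); crop(s,(290,80,400,190),7,"pics/t7.png")
E
```

```text
t 9.5 pos [ 0.5383 -0.0577  0.0532] F [-0.3 -0.7 -3.3] w 0.0205 q [ -19.   33.   91.   -0.   56. -119.]
lin mm [ 0.2  0.5 14.7] ang [ 0.01 -0.02  0.04]
```

View pics/s7.png

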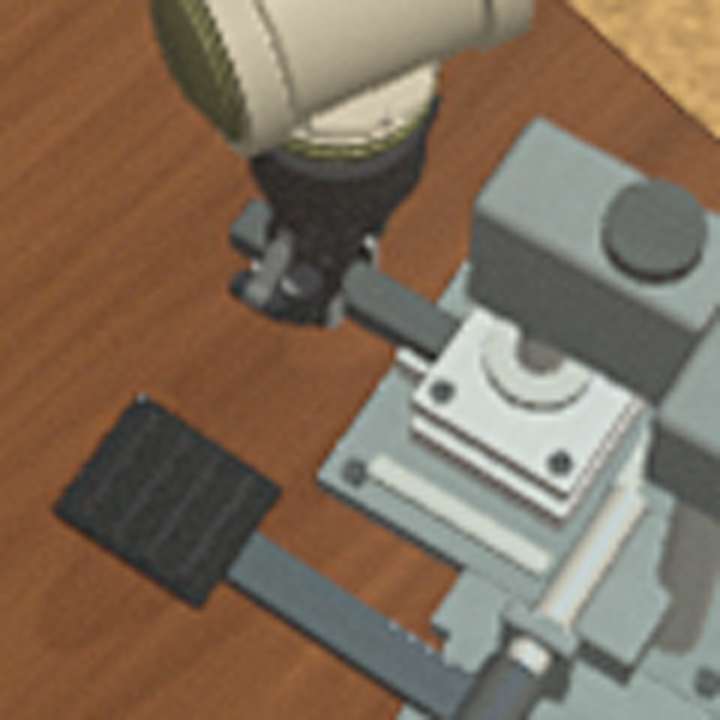

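View pics/t7.png

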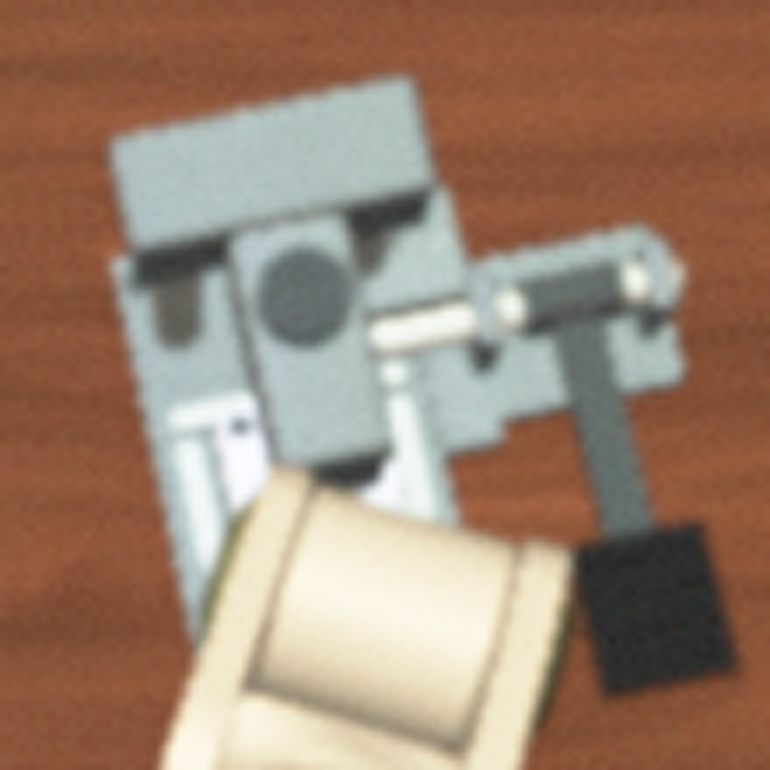

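Request:
servo_tool(commands=[{"linear": [0,0,3],"angular": [0,0,0],"gripper": -1},{"linear": [0,0,6],"angular": [0,0,0],"gripper": -1},{"linear": [0,0,9],"angular": [0,0,0],"gripper": -1},{"linear": [0,0,11],"angular": [0,0,0],"gripper": -1},{"linear": [0,0,13],"angular": [0,0,0],"gripper": -1},{"linear": [0,0,14],"angular": [0,0,0],"gripper": -1},{"linear": [0,0,14],"angular": [0,0,0],"gripper": -1}])

```text
time_s: 10.3
position: [0.5381, -0.0578, 0.0392]
tool_rot: [[-0.985, -0.174, -0.0], [-0.174, 0.985, 0.0], [0.0, 0.0, -1.0]]
ft_force: [0.2, 0.1, -4.3]
grip_width: 0.0205
```

```bash
python3 go.py .538 -.0572 .0376 10; python3 - <<'E'
from h import *
s=env.get_image("scene"); crop(s,(260,195,380,315),6,"pics/s8.png")
s=env.get_image("top"); crop(s,(290,80,400,190),7,"pics/t8.png")
E
```

```text
t 10.3 pos [ 0.5381 -0.0578  0.0392] F [ 0.2  0.1 -4.3] w 0.0205 q [ -19.   34.   91.   -0.   54. -119.]
lin mm [0.  0.6 1.6] ang [ 0.   -0.01  0.03]
```

View pics/s8.png

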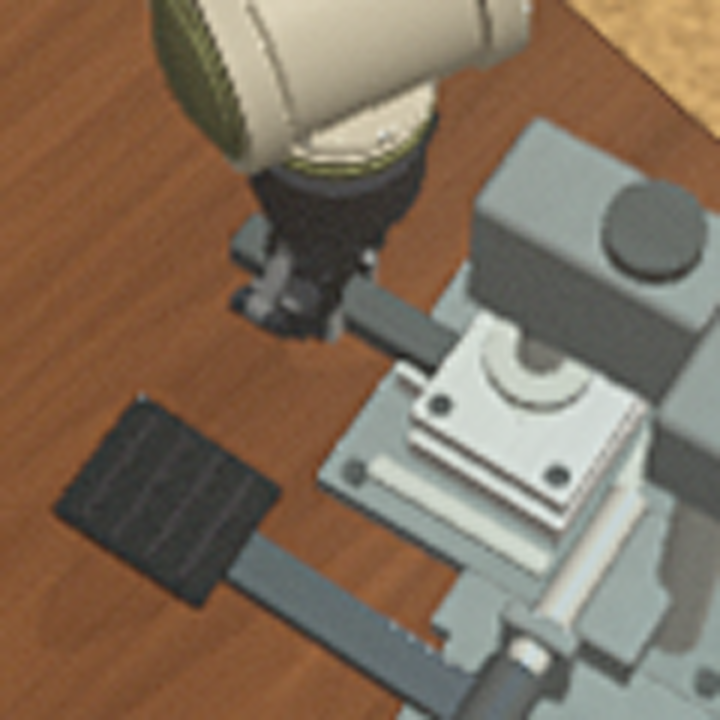

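```bash
cat > f5.py <<'E'
from fit2 import *
import sys
top=float(sys.argv[1]);img=sys.argv[2]
im=cv2.imread(img)
for c,col in(((.6417,-.0391),(0,0,255)),):
  for X in [(a*.04,b*.04,top) for a in(-1,1) for b in(-1,1)]+[(t*.04,-.04,top) for t in np.linspace(-1,1,9)]+[(-.04,t*.04,top) for t in np.linspace(-1,1,9)]+[(.04,t*.04,top) for t in np.linspace(-1,0,5)]:
    W=Rz(np.radians(10))@X+np.array([*c,0]); u=(proj(S,W)[0]-[260,195]+.5)*6
    cv2.circle(im,tuple(int(round(v)) for v in u),2,col,-1)
cv2.imwrite(img.replace(".png","o.png"),im)
E
python3 f5.py .0656 pics/s8.png>/dev/null
```

```text
(no output)
```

View pics/s8o.png

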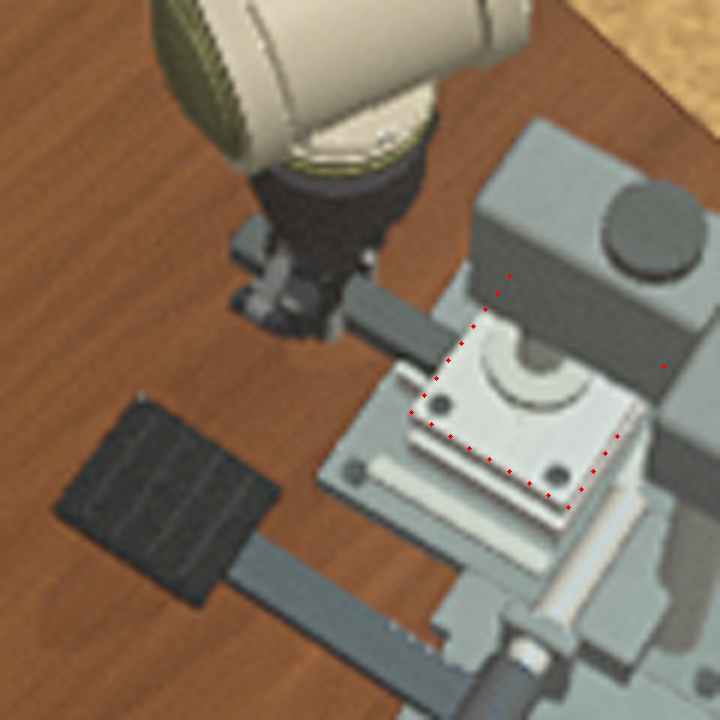

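View pics/t8.png

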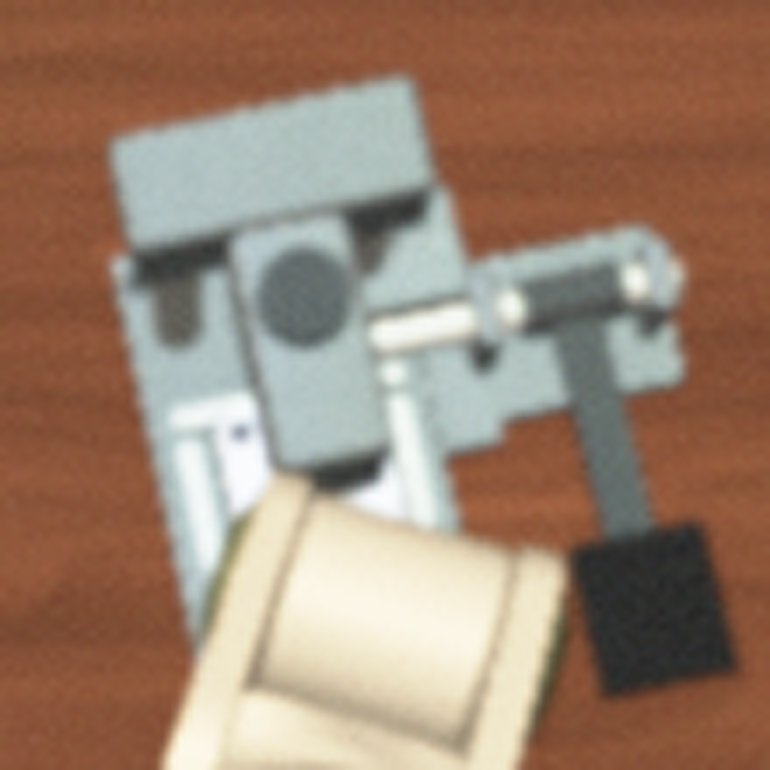

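Request:
servo_tool(commands=[{"linear": [0,0.5,1],"angular": [0,0,0],"gripper": -1},{"linear": [0,0.5,1.6],"angular": [0,0,0],"gripper": -1},{"linear": [0,0.5,2],"angular": [0,0,0],"gripper": -1},{"linear": [0,0.5,2],"angular": [0,0,0],"gripper": -1}])

```text
time_s: 10.8
position: [0.5381, -0.0573, 0.0377]
tool_rot: [[-0.985, -0.174, 0.0], [-0.174, 0.985, -0.0], [-0.0, -0.0, -1.0]]
ft_force: [-2.7, 0.3, 1.9]
grip_width: 0.0201
```

Request:
servo_tool(commands=[{"linear": [0,0,0],"angular": [0,0,0],"gripper": -0.4},{"linear": [0,0,0],"angular": [0,0,0],"gripper": -0.2},{"linear": [0,0,0],"angular": [0,0,0],"gripper": 0.1},{"linear": [0,0,0],"angular": [0,0,0],"gripper": 0.4},{"linear": [0,0,0],"angular": [0,0,0],"gripper": 0.4},{"linear": [0,0,0],"angular": [0,0,0],"gripper": 0.4}], force=20)

```text
time_s: 11.4
position: [0.5381, -0.0573, 0.0373]
tool_rot: [[-0.985, -0.174, 0.0], [-0.174, 0.985, -0.0], [-0.0, -0.0, -1.0]]
ft_force: [-0.2, -0.6, 0.2]
grip_width: 0.0595
```

```bash
python3 go.py .538 -.0572 .15 10; python3 - <<'E'
from h import *
s=env.get_image("scene"); crop(s,(260,195,380,315),6,"pics/s9.png")
E
python3 f5.py .064 pics/s9.png >/dev/null
```

```text
t 11.4 pos [ 0.5381 -0.0573  0.0373] F [-0.2 -0.6  0.2] w 0.0595 q [ -19.   34.   91.   -0.   54. -119.]
lin mm [ 1.000e-01  1.000e-01 -1.127e+02] ang [-0.    0.    0.03]
```

View pics/s9o.png

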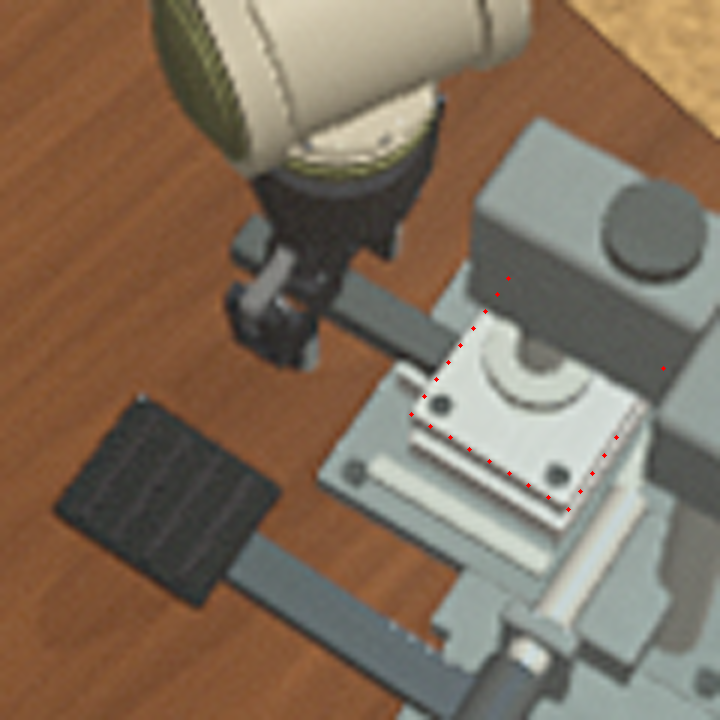

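Request:
servo_tool(commands=[{"linear": [0,0,-6],"angular": [0,0,0],"gripper": 0.4},{"linear": [0,0,-22],"angular": [0,0,0],"gripper": 0.4},{"linear": [0,0,-45],"angular": [0,0,0],"gripper": 0.4},{"linear": [0,0,-70],"angular": [0,0,0],"gripper": 0.4},{"linear": [0,0,-95],"angular": [0,0,0],"gripper": 0.2},{"linear": [0,-6,-108],"angular": [0,0,0],"gripper": -0.2},{"linear": [-1,-22,-113],"angular": [0,0,0],"gripper": -1},{"linear": [-3,-45,-113],"angular": [0,0,0],"gripper": -1},{"linear": [-4,-70,-113],"angular": [0,0,0],"gripper": -1},{"linear": [-6,-95,-113],"angular": [0,0,0],"gripper": -1},{"linear": [-7,-118,-113],"angular": [0,0,0],"gripper": -1},{"linear": [-8,-134,-113],"angular": [0,0,0],"gripper": -1},{"linear": [-8,-140,-113],"angular": [0,0,0],"gripper": -1},{"linear": [-8,-140,-113],"angular": [0,0,0],"gripper": -1}])

```text
time_s: 12.85
position: [0.5702, -0.1943, 0.1499]
tool_rot: [[-0.985, -0.173, -0.001], [-0.173, 0.985, 0.0], [0.001, 0.001, -1.0]]
ft_force: [0.7, 1.1, 0.6]
grip_width: 0.0001
```

```bash
python3 go.py .5698 -.1937 .107 10; python3 - <<'E'
from h import *
s=env.get_image("scene"); crop(s,(240,175,400,315),5,"pics/s10.png")
s=env.get_image("top"); crop(s,(290,80,400,230),5,"pics/t10.png")
E
```

```text
t 12.85 pos [ 0.5702 -0.1943  0.1499] F [0.7 1.1 0.6] w 0.0001 q [ -30.   31.   74.    0.   75. -130.]
lin mm [ 0.3  0.6 42.9] ang [ 0.03 -0.03 -0.02]
```

View pics/s10.png

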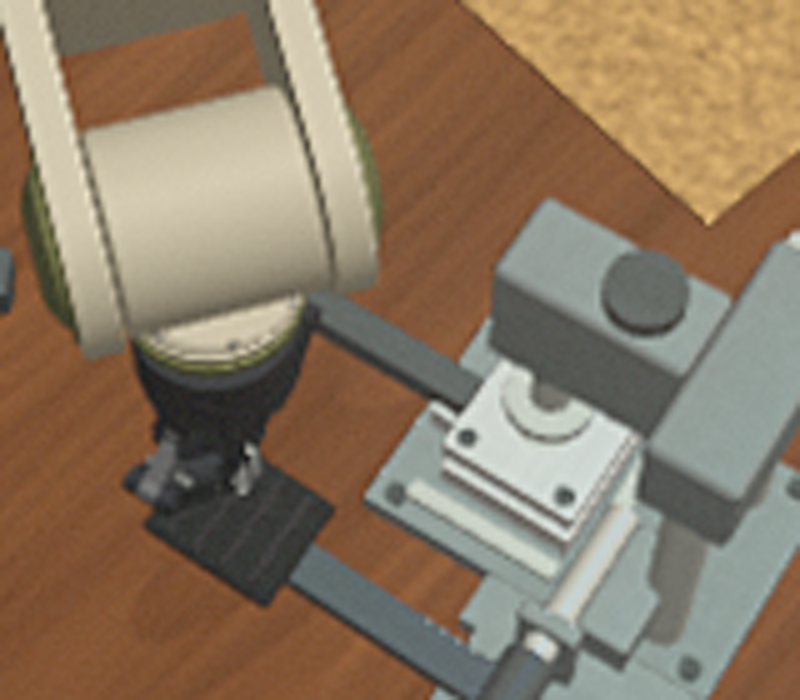

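View pics/t10.png

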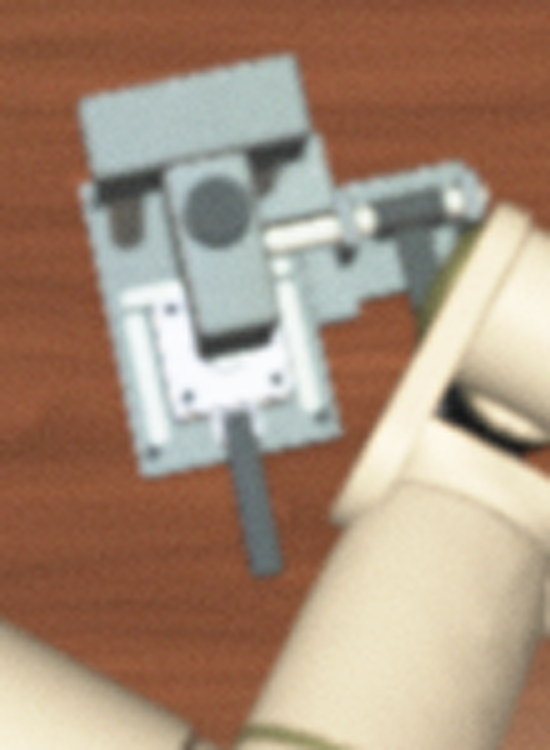

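Request:
servo_tool(commands=[{"linear": [0,0,6],"angular": [0,0,0],"gripper": -1},{"linear": [0,0,16],"angular": [0,0,0],"gripper": -1},{"linear": [0,0,26],"angular": [0,0,0],"gripper": -1},{"linear": [0,0,34],"angular": [0,0,0],"gripper": -1},{"linear": [0,0,40],"angular": [0,0,0],"gripper": -1},{"linear": [0,0,44],"angular": [0,0,0],"gripper": -1},{"linear": [0,0,48],"angular": [0,0,0],"gripper": -1},{"linear": [0,0,52],"angular": [0,0,0],"gripper": -1},{"linear": [0,0,52],"angular": [0,0,0],"gripper": -1}])

```text
time_s: 13.85
position: [0.5702, -0.1939, 0.0984]
tool_rot: [[-0.985, -0.174, -0.0], [-0.174, 0.985, -0.0], [0.0, -0.0, -1.0]]
ft_force: [-3.5, 0.2, 5.4]
grip_width: 0.0005
```

Contact. Continue down.

Request:
servo_tool(commands=[{"linear": [0,0,4],"angular": [0,0,0],"gripper": -1},{"linear": [0,0,8],"angular": [0,0,0],"gripper": -1},{"linear": [0,0,12],"angular": [0,0,0],"gripper": -1},{"linear": [0,0,16],"angular": [0,0,0],"gripper": -1},{"linear": [0,0,20],"angular": [0,0,0],"gripper": -1},{"linear": [0,0,24],"angular": [0,0,0],"gripper": -1},{"linear": [0,0,28],"angular": [0,0,0],"gripper": -1},{"linear": [0,0,32],"angular": [0,0,0],"gripper": -1},{"linear": [0,0,35],"angular": [0,0,0],"gripper": -1},{"linear": [0,0,35],"angular": [0,0,0],"gripper": -1}])

```text
time_s: 14.85
position: [0.5699, -0.1941, 0.0644]
tool_rot: [[-0.985, -0.174, -0.0], [-0.174, 0.985, -0.001], [0.0, -0.001, -1.0]]
ft_force: [-5.9, -0.8, 10.1]
grip_width: -0.0001
```

```bash
python3 go.py .5698 -.1937 .059 10; python3 - <<'E'
from h import *
s=env.get_image("scene"); crop(s,(240,175,400,315),5,"pics/s11.png")
E
```

```text
t 14.85 pos [ 0.5699 -0.1941  0.0644] F [-5.9 -0.8 10.1] w -0.0001 q [ -30.   37.   80.   -0.   63. -130.]
lin mm [0.  0.5 5.4] ang [-0.06 -0.03  0.03]
```

View pics/s11.png

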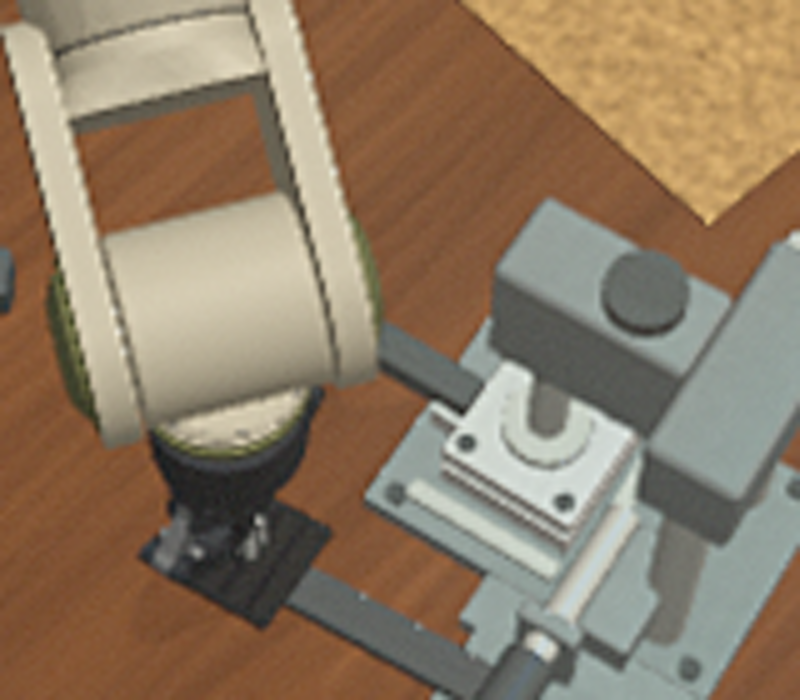

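Request:
servo_tool(commands=[{"linear": [0,0,2],"angular": [0,0,0],"gripper": -1},{"linear": [0,0,4],"angular": [0,0,0],"gripper": -1},{"linear": [0,0,6],"angular": [0,0,0],"gripper": -1},{"linear": [0,0,7],"angular": [0,0,0],"gripper": -1},{"linear": [0,0,7],"angular": [0,0,0],"gripper": -1}])

```text
time_s: 15.4
position: [0.5703, -0.1942, 0.059]
tool_rot: [[-0.985, -0.174, 0.001], [-0.174, 0.985, -0.002], [-0.001, -0.002, -1.0]]
ft_force: [-9.6, 2.4, 21.5]
grip_width: 0.0001
```

Request:
servo_tool(commands=[{"linear": [0,0,1],"angular": [0,0,0],"gripper": -1},{"linear": [0,0,2],"angular": [0,0,0],"gripper": -1},{"linear": [0,0,2],"angular": [0,0,0],"gripper": -1},{"linear": [0,0,2],"angular": [0,0,0],"gripper": -1}])

```text
time_s: 15.8
position: [0.5704, -0.1942, 0.0586]
tool_rot: [[-0.985, -0.174, 0.002], [-0.174, 0.985, -0.002], [-0.002, -0.003, -1.0]]
ft_force: [-14.6, 3.5, 35.2]
grip_width: -0.0005
```

```bash
python3 go.py .5698 -.1937 .059 10; python3 - <<'E'
from h import *
s=env.get_image("scene"); crop(s,(240,175,400,315),5,"pics/s12.png")
E
```

```text
t 15.8 pos [ 0.5704 -0.1942  0.0586] F [-14.6   3.5  35.2] w -0.0005 q [ -30.   37.   80.   -0.   63. -130.]
lin mm [ 0.5  0.6 -0.4] ang [-0.16  0.1   0.05]
```

View pics/s12.png

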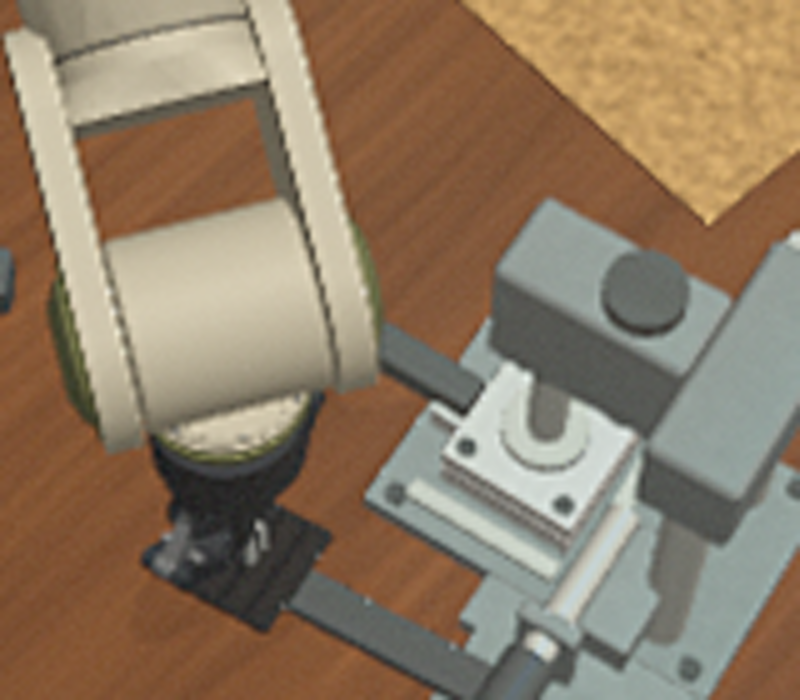

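Request:
servo_tool(commands=[{"linear": [0,0,-4],"angular": [0,0,0],"gripper": -1},{"linear": [0,0,-10],"angular": [0,0,0],"gripper": -1},{"linear": [0,0,-18],"angular": [0,0,0],"gripper": -1},{"linear": [0,0,-26],"angular": [0,0,0],"gripper": -1},{"linear": [0,0,-34],"angular": [0,0,0],"gripper": -1},{"linear": [0,0,-42],"angular": [0,0,0],"gripper": -1},{"linear": [0,0,-50],"angular": [0,0,0],"gripper": -1},{"linear": [0,0,-60],"angular": [0,0,0],"gripper": -1},{"linear": [0,0,-75],"angular": [0,0,0],"gripper": -1},{"linear": [0,0,-90],"angular": [0,0,0],"gripper": -1},{"linear": [0,0,-94],"angular": [0,0,0],"gripper": -1},{"linear": [0,0,-94],"angular": [0,0,0],"gripper": -1}])

```text
time_s: 17.05
position: [0.5702, -0.1938, 0.1485]
tool_rot: [[-0.985, -0.174, 0.0], [-0.174, 0.985, -0.0], [0.0, -0.0, -1.0]]
ft_force: [-0.1, -0.4, 0.4]
grip_width: -0.0005
```

```bash
python3 go.py .538 -.0572 .15 10; python3 - <<'E'
from h import *
s=env.get_image("scene"); crop(s,(240,175,400,315),5,"pics/s13.png");crop(s,(260,195,380,315),6,"pics/s13b.png")
s=env.get_image("top"); crop(s,(290,80,400,230),5,"pics/t13.png")
E
python3 f5.py .052 pics/s13b.png >/dev/null
```

```text
t 17.05 pos [ 0.5702 -0.1938  0.1485] F [-0.1 -0.4  0.4] w -0.0005 q [ -30.   31.   74.   -0.   74. -130.]
lin mm [  7.9 140.1  -1.6] ang [-0.01 -0.    0.03]
```

View pics/s13.png

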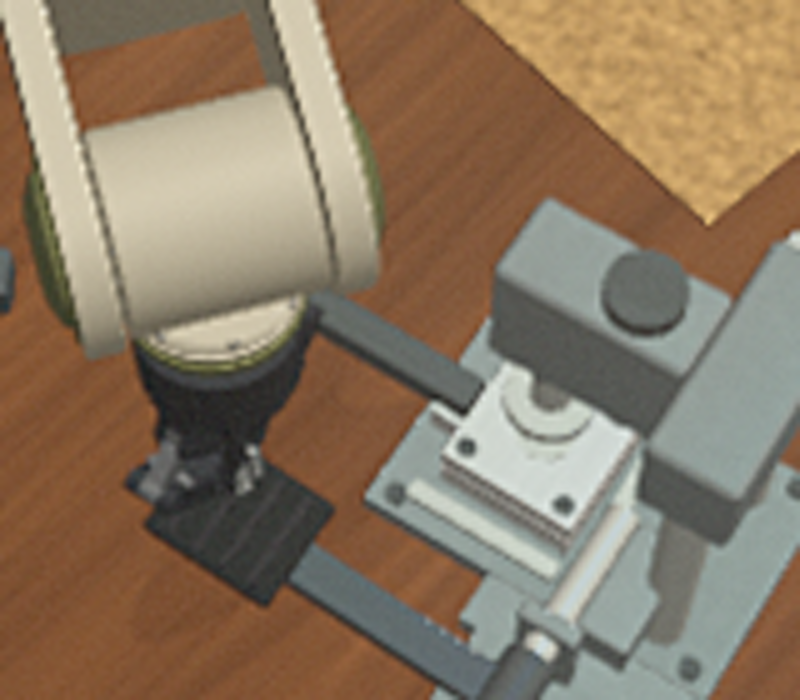

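View pics/s13bo.png

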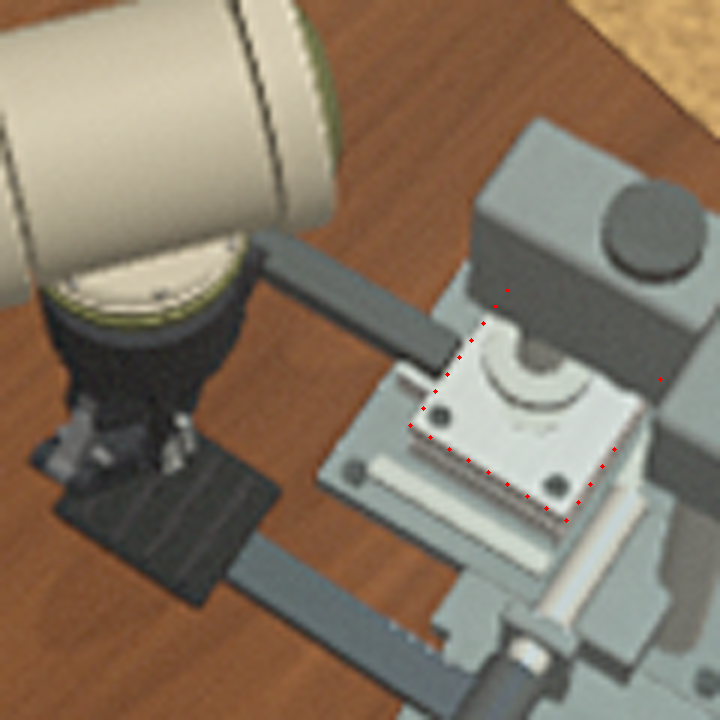

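View pics/t13.png

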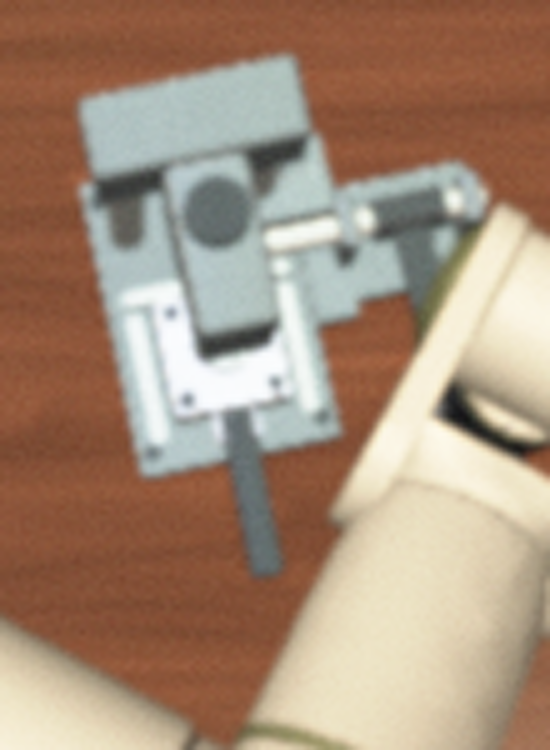

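```bash
python3 - <<'E'
import cv2,numpy as np
a=cv2.imread("pics/s9.png",0);b=cv2.imread("pics/s13b.png",0)
for (u,v) in((441,404),(558,475)):
    t=a[v-16:v+16,u-18:u+18]; r=cv2.matchTemplate(b[v-40:v+50,u-40:u+40],t,cv2.TM_CCOEFF_NORMED); m=cv2.minMaxLoc(r); print(m[1],m[3][0]-22,m[3][1]-24)
E
python3 - <<'E'
import sys;sys.argv=['']
sys.path.insert(0,'.')
E
cat > f6.py <<'E'
from fit2 import *
for X in((-.03,-.03),(.03,-.03)):
    print([((proj(S,Rz(np.radians(10))@np.array([*X,z])+np.array([.6417,-.0391,0]))[0])*6).round(1).tolist() for z in(.064,.052)])
E
python3 f6.py|tail -2
```

```text
0.985403299331665 -1 11
0.978233277797699 -1 11
[[1999.8, 1575.1], [1999.0, 1586.6]]
[[2117.4, 1645.8], [2115.6, 1656.9]]
```

Request:
servo_tool(commands=[{"linear": [0,6,0],"angular": [0,0,0],"gripper": -1},{"linear": [1,22,0],"angular": [0,0,0],"gripper": -1},{"linear": [3,45,0],"angular": [0,0,0],"gripper": -0.5},{"linear": [4,70,0],"angular": [0,0,0],"gripper": 0},{"linear": [6,95,0],"angular": [0,0,0],"gripper": 0.5},{"linear": [7,118,0],"angular": [0,0,0],"gripper": 0.5},{"linear": [8,134,0],"angular": [0,0,0],"gripper": 0.5},{"linear": [8,140,0],"angular": [0,0,0],"gripper": 0.5},{"linear": [8,140,0],"angular": [0,0,0],"gripper": 0.5},{"linear": [8,140,10],"angular": [0,0,0],"gripper": 0.5},{"linear": [8,140,25],"angular": [0,0,0],"gripper": 0.5},{"linear": [8,140,42],"angular": [0,0,0],"gripper": 0.5},{"linear": [8,140,60],"angular": [0,0,0],"gripper": 0.5},{"linear": [8,140,78],"angular": [0,0,0],"gripper": 0.5},{"linear": [8,140,94],"angular": [0,0,0],"gripper": 0.5},{"linear": [8,140,106],"angular": [0,0,0],"gripper": 0.5},{"linear": [8,140,110],"angular": [0,0,0],"gripper": 0.5},{"linear": [8,140,110],"angular": [0,0,0],"gripper": 0.5}])

```text
time_s: 18.95
position: [0.538, -0.0576, 0.0378]
tool_rot: [[-0.985, -0.174, -0.001], [-0.174, 0.985, 0.0], [0.001, 0.0, -1.0]]
ft_force: [-0.3, 0.7, 0.3]
grip_width: 0.0641
```

```bash
python3 go.py .5381 -.0573 .0385 10; python3 - <<'E'
from h import *
s=env.get_image("scene"); crop(s,(240,175,400,315),5,"pics/s14.png")
E
```

```text
t 18.95 pos [ 0.538  -0.0576  0.0378] F [-0.3  0.7  0.3] w 0.0641 q [ -19.   34.   91.   -0.   54. -119.]
lin mm [-0.2  0.3 -0.7] ang [ 0.02 -0.04 -0.  ]
```

View pics/s14.png

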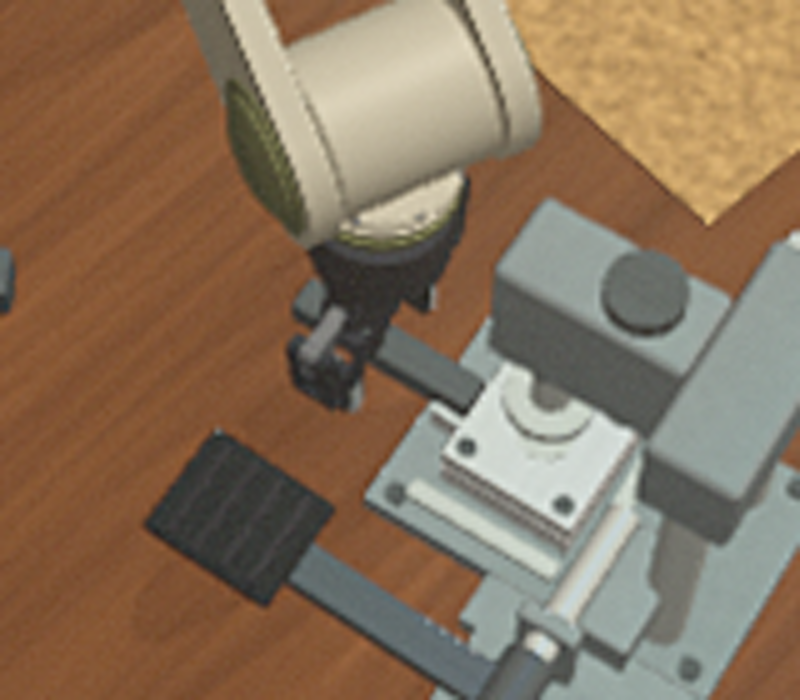

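Request:
servo_tool(commands=[{"linear": [0,0,0],"angular": [0,0,0],"gripper": 0},{"linear": [0,0,0],"angular": [0,0,0],"gripper": -0.5},{"linear": [0,0,0],"angular": [0,0,0],"gripper": -1},{"linear": [0,0,0],"angular": [0,0,0],"gripper": -1},{"linear": [0,0,0],"angular": [0,0,0],"gripper": -1},{"linear": [0,0,0],"angular": [0,0,0],"gripper": -1},{"linear": [0,0,0],"angular": [0,0,0],"gripper": -1}], force=90)

```text
time_s: 19.7
position: [0.5382, -0.0573, 0.0389]
tool_rot: [[-0.985, -0.174, 0.001], [-0.174, 0.985, -0.0], [-0.001, -0.0, -1.0]]
ft_force: [-2.2, -0.1, 5.5]
grip_width: 0.0203
```

Request:
servo_tool(commands=[{"linear": [0,0,-2],"angular": [0,0,0],"gripper": -1},{"linear": [0,0,-5],"angular": [0,0,0],"gripper": -1},{"linear": [0,0,-9],"angular": [0,0,0],"gripper": -1},{"linear": [0,0,-13],"angular": [0,0,0],"gripper": -1},{"linear": [0,0,-16],"angular": [0,0,0],"gripper": -1},{"linear": [0,0,-17],"angular": [0,0,0],"gripper": -1},{"linear": [0,0,-17],"angular": [0,0,0],"gripper": -1}])

```text
time_s: 20.4
position: [0.5381, -0.0573, 0.0555]
tool_rot: [[-0.985, -0.174, 0.0], [-0.174, 0.985, -0.0], [-0.0, -0.0, -1.0]]
ft_force: [0.9, 0.5, -3.9]
grip_width: 0.0203
```

```bash
python3 go.py .4096 -.0798 .055 10; python3 - <<'E'
from h import *
s=env.get_image("scene"); crop(s,(240,175,400,315),5,"pics/s15.png")
E
```

```text
t 20.4 pos [ 0.5381 -0.0573  0.0555] F [ 0.9  0.5 -3.9] w 0.0203 q [ -19.   33.   90.   -0.   57. -119.]
lin mm [130.5   0.2   0.4] ang [-0.01  0.01  0.03]
```

View pics/s15.png

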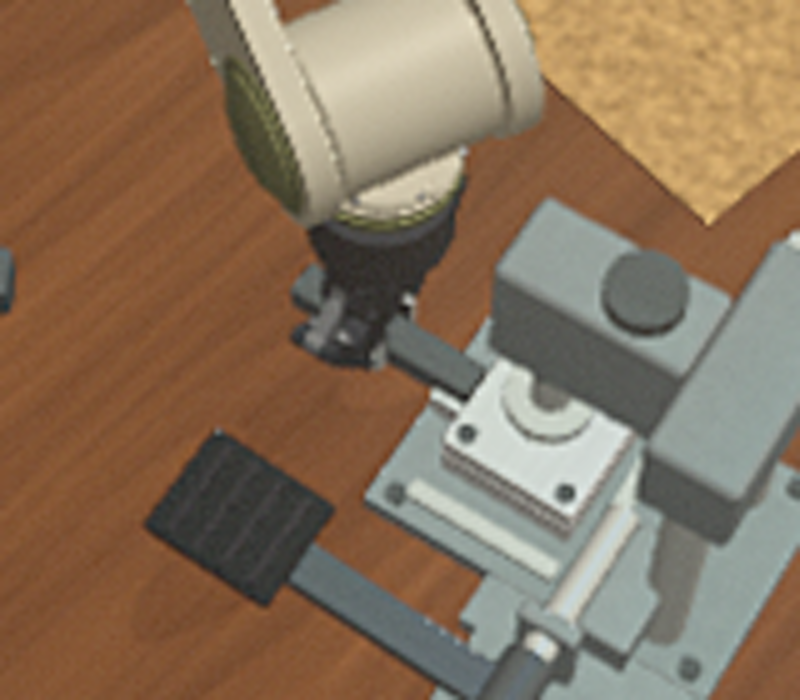

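Lifted clear, closed. Retract 130 mm along tool x, rising at the end.

Request:
servo_tool(commands=[{"linear": [4,0,0],"angular": [0,0,0],"gripper": -1},{"linear": [14,0,0],"angular": [0,0,0],"gripper": -1},{"linear": [28,0,0],"angular": [0,0,0],"gripper": -1},{"linear": [43,0,0],"angular": [0,0,0],"gripper": -1},{"linear": [58,0,0],"angular": [0,0,0],"gripper": -1},{"linear": [73,0,0],"angular": [0,0,0],"gripper": -1},{"linear": [88,0,0],"angular": [0,0,0],"gripper": -1},{"linear": [103,0,-2],"angular": [0,0,0],"gripper": -1},{"linear": [116,0,-10],"angular": [0,0,0],"gripper": -1},{"linear": [126,0,-22],"angular": [0,0,0],"gripper": -1},{"linear": [130,0,-32],"angular": [0,0,0],"gripper": -1},{"linear": [130,0,-35],"angular": [0,0,0],"gripper": -1},{"linear": [130,0,-35],"angular": [0,0,0],"gripper": -1}])

```text
time_s: 21.75
position: [0.4106, -0.0801, 0.0909]
tool_rot: [[-0.985, -0.174, 0.002], [-0.174, 0.985, -0.001], [-0.002, -0.001, -1.0]]
ft_force: [0.2, 0.5, -3.8]
grip_width: 0.0201
```

```bash
python3 go.py .415 .2 .09 18
```

```text
t 21.75 pos [ 0.4106 -0.0801  0.0909] F [ 0.2  0.5 -3.8] w 0.0201 q [ -27.   20.  107.    0.   52. -127.]
lin mm [-53.1 275.1   0.7] ang [-0.07  0.09 -7.98]
```

```bash
python3 go.py .43 .208 .09 18
```

```text
t 21.75 pos [ 0.4106 -0.0801  0.0909] F [ 0.2  0.5 -3.8] w 0.0201 q [ -27.   20.  107.    0.   52. -127.]
lin mm [-69.3 280.3   0.7] ang [-0.07  0.09 -7.98]
```

Request:
servo_tool(commands=[{"linear": [-2,8,0],"angular": [0,0,-0.2],"gripper": -1},{"linear": [-7,28,0],"angular": [0,0,-0.8],"gripper": -1},{"linear": [-14,57,0],"angular": [0,0,-1.6],"gripper": -1},{"linear": [-22,87,0],"angular": [0,0,-2.5],"gripper": -1},{"linear": [-29,117,0],"angular": [0,0,-3.4],"gripper": -1},{"linear": [-37,148,0],"angular": [0,0,-4.2],"gripper": -1},{"linear": [-45,179,0],"angular": [0,0,-5.1],"gripper": -1},{"linear": [-52,210,0],"angular": [0,0,-6],"gripper": -1},{"linear": [-60,240,0],"angular": [0,0,-6.8],"gripper": -1},{"linear": [-66,264,0],"angular": [0,0,-7.5],"gripper": -1},{"linear": [-69,277,0],"angular": [0,0,-8],"gripper": -1},{"linear": [-69,280,0],"angular": [0,0,-8],"gripper": -1},{"linear": [-69,280,0],"angular": [0,0,-8],"gripper": -1},{"linear": [-69,280,0],"angular": [0,0,-8],"gripper": -1}])

```text
time_s: 23.15
position: [0.4292, 0.207, 0.0902]
tool_rot: [[-0.951, -0.309, -0.001], [-0.309, 0.951, -0.0], [0.001, -0.0, -1.0]]
ft_force: [-0.0, -0.2, -3.8]
grip_width: 0.0204
```

```bash
python3 go.py .43 .208 .027 18;  python3 - <<'E'
from h import *
s=env.get_image("scene"); crop(s,(300,100,440,230),5,"pics/s16.png")
E
```

```text
t 23.15 pos [0.4292 0.207  0.0902] F [-0.  -0.2 -3.8] w 0.0204 q [ 11.  25.  99.  -0.  56. -96.]
lin mm [-1.1  0.7 63.2] ang [-0.01 -0.03 -0.03]
```

View pics/s16.png

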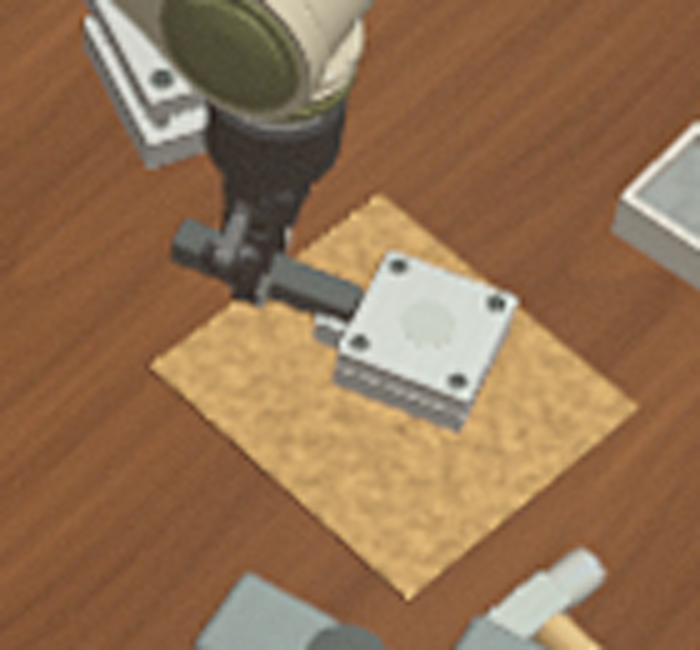

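Request:
servo_tool(commands=[{"linear": [0,0,5],"angular": [0,0,0],"gripper": -1},{"linear": [0,0,16],"angular": [0,0,0],"gripper": -1},{"linear": [0,0,29],"angular": [0,0,0],"gripper": -1},{"linear": [0,0,42],"angular": [0,0,0],"gripper": -1},{"linear": [0,0,52],"angular": [0,0,0],"gripper": -1},{"linear": [0,0,58],"angular": [0,0,0],"gripper": -1},{"linear": [0,0,61],"angular": [0,0,0],"gripper": -1},{"linear": [0,0,62.5],"angular": [0,0,0],"gripper": -1},{"linear": [0,0,62.5],"angular": [0,0,0],"gripper": -1},{"linear": [0,0,62.5],"angular": [0,0,0],"gripper": -1}])

```text
time_s: 24.2
position: [0.4294, 0.2079, 0.0281]
tool_rot: [[-0.951, -0.31, 0.001], [-0.31, 0.951, 0.0], [-0.001, -0.0, -1.0]]
ft_force: [-0.1, -0.1, -3.8]
grip_width: 0.0201
```

Request:
servo_tool(commands=[{"linear": [0,0,0.6],"angular": [0,0,0],"gripper": -1},{"linear": [0,0,1.2],"angular": [0,0,0],"gripper": -1},{"linear": [0,0,1.6],"angular": [0,0,0],"gripper": -1},{"linear": [0,0,1.6],"angular": [0,0,0],"gripper": -1}])

```text
time_s: 24.6
position: [0.4293, 0.2079, 0.0269]
tool_rot: [[-0.951, -0.31, 0.001], [-0.31, 0.951, 0.0], [-0.001, -0.0, -1.0]]
ft_force: [-3.3, -1.7, 6.6]
grip_width: 0.0205
```

Touching. Release and rise.

Request:
servo_tool(commands=[{"linear": [0,0,0],"angular": [0,0,0],"gripper": -0.4},{"linear": [0,0,0],"angular": [0,0,0],"gripper": -0.2},{"linear": [0,0,0],"angular": [0,0,0],"gripper": 0.1},{"linear": [0,0,0],"angular": [0,0,0],"gripper": 0.5},{"linear": [0,0,0],"angular": [0,0,0],"gripper": 0.5},{"linear": [0,0,-1],"angular": [0,0,0],"gripper": 0.5},{"linear": [0,0,-10],"angular": [0,0,0],"gripper": 0.5},{"linear": [0,0,-30],"angular": [0,0,0],"gripper": 0.5},{"linear": [0,0,-55],"angular": [0,0,0],"gripper": 0.5},{"linear": [10,0,-85],"angular": [0,0,0],"gripper": 0.5},{"linear": [30,0,-120],"angular": [0,0,0],"gripper": 0.5},{"linear": [55,0,-150],"angular": [0,0,0],"gripper": 0.5},{"linear": [75,0,-170],"angular": [0,0,0],"gripper": 0.5},{"linear": [80,0,-175],"angular": [0,0,0],"gripper": 0.5},{"linear": [80,0,-175],"angular": [0,0,0],"gripper": 0.5},{"linear": [80,0,-175],"angular": [0,0,0],"gripper": 0.5}], force=20)

```text
time_s: 26.2
position: [0.3536, 0.1831, 0.2007]
tool_rot: [[-0.951, -0.309, -0.001], [-0.309, 0.951, -0.0], [0.001, 0.0, -1.0]]
ft_force: [0.5, 0.5, -0.4]
grip_width: 0.064
```

```bash
python3 go.py .43 .208 .2 18;  python3 - <<'E'
from h import *
s=env.get_image("scene"); crop(s,(320,120,440,225),6,"pics/s17.png"); cv2.imwrite("pics/s17f.png",s["frame"])
s=env.get_image("top"); cv2.imwrite("pics/t17f.png",s["frame"])
E
```

```text
t 26.2 pos [0.3536 0.1831 0.2007] F [ 0.5  0.5 -0.4] w 0.064 q [ 10.   9. 100.   0.  71. -98.]
lin mm [-80.4   0.    0.6] ang [ 0.01 -0.03  0.02]
```

View pics/s17.png

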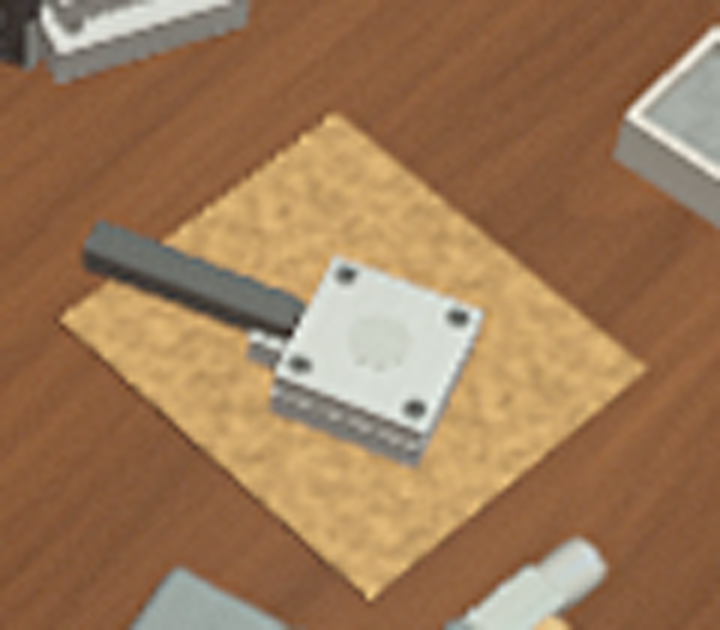

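View pics/s17f.png

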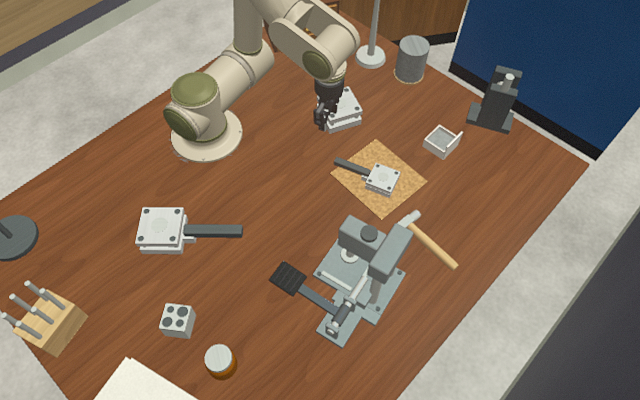

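View pics/t17f.png

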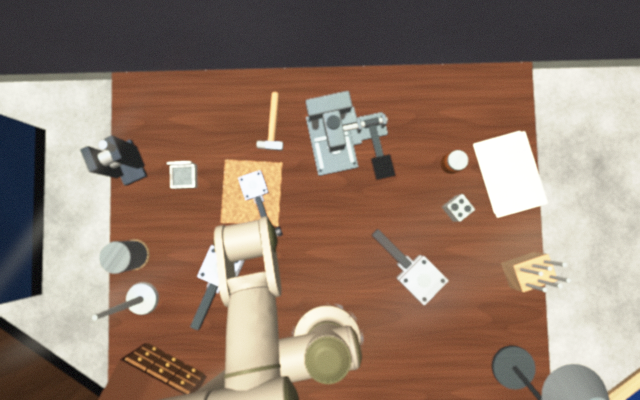

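```bash
python3 -c "
from rig import env
print(env.close_job())"
```

```text
the job is handed in; nothing more can be done
None
```

I did the whole job in the order asked and handed it in at about 26 s. I gripped the smallest mould (the one on the mat) by its handle, set it on the platen and let go. I pushed the pedal to its stop, let it come back up, and put the closed mould back on the cork mat.

**Last checks:**
- **Centring:** In the scene camera, the lid's outline matched a position centred under the ram to about 1 mm. In the top view, the gaps to the two guide rails were about equal.
- **Pedal:** It came to a hard stop with the fingertips at about 48 mm height, as given. There the upward force was 35 N and the tool moved only 0.4 mm for the last 14 N. Afterwards the pedal was seen back up.
- **Lid closure:** The lid moved 11 px in the enlarged view, where 11.1–11.5 px was expected for the full 12 mm. That agrees within the measuring error of about 0.5 mm. In the later pictures the two halves look flush.
- **End state:** The mould sits on the mat, about 8 mm to +y of where it started. The tip of its handle overhangs the mat edge, as it did at first. The gripper is clear of everything, and the bystanders and look-alikes look unmoved by eye.

**Disagreement:** While the open mould was carried, one camera fit suggested it hung up to 3° nose-down. It did not touch when lowered to within about 2 mm of the platen, so I took that as measurement error and made no correction.

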